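# Clamp a polymer disc on the infrared spectrometer's crystal with the click-stop press knob

## Task

Clamp the round grey disc in the press of the small infrared spectrometer: lay it flat on the round steel plate so that it covers the little crystal in the middle, swing the press arm over it until it meets its stop, then turn the black knob clockwise (seen from above) until the torque-limiting clutch in it slips and clicks, and stop there. One or two clicks are right, never more than four; then let go. Leave the square plate, the bar and everything else on the bench where they are.

Things in the scene. Friction and masses are not known exactly. Their poses are not given: they have to be found in the camera images.
- disc_center (a point): The round disc to clamp: grey polymer, 30 mm in diameter, 8 mm thick, about 30 g, lying loose and flat on the tray. This point is its centre, 4 mm above its underside; z is the disc's axis.
- disc: The same round disc; this origin is the centre of its underside.
- tray: Flat bare metal sheet, 200 mm (its x) by 150 mm (its y), 3 mm thick, without a rim, fixed to the bench; origin under its centre. Disc, square plate and bar lie flat on it in any of three places; nearest centres are about 80 mm or more apart.
- square_center (a point): A grey square plate of the same polymer, 28 x 28 x 8 mm, on the tray; not to be used. Point at its centre.
- bar_center (a point): A grey bar of the same polymer, 64 x 13 x 8 mm (long side along its x), on the tray; not to be used. Point at its centre.
- press: The spectrometer: a white box fixed to the bench with the press on top. Origin on the bench under the crystal; z up, +x toward the column at its back. The box reaches 75 mm from the origin along -x, 130 mm along +x, 133 mm along -y, 103 mm along +y and is 55 mm high. Nothing on it is higher than 148 mm above the bench.
- crystal (a point): Centre of the crystal, a dark spot 17 mm wide, flush in the round steel sample plate (82 mm wide). This point is the surface on which the disc lies, 61 mm above the bench; axes as the press. The column's axis is 90 mm from here along +x; the arm's stop, a post 103 mm high above the bench, stands 60 mm from here along +x and 14 to 26 mm along +y.
- swing (a joint): Angle of the press arm about the column, rad: 0 = over the crystal against its stop; starts swung out at 1.15 to 1.5. In the press frame the knob's axis is at x = 90 - 90 cos(q), y = -90 sin(q) mm. It closes clockwise seen from above and stays where it is left (friction 0.25 N m, about 3 N at the knob). Turning the knob clockwise presses it onto the stop.
- knob_grip (a point): Black fluted round knob on the arm's free end, 38 mm in diameter, 29 mm high, axis upright, open all round; it stays at this height when turned. This point is on its axis, 15 mm above its lower face (which is 6 mm above the arm) and 14 mm below its top. The frame turns with the knob; its white line points along -x.
- knob: The same knob; origin in its lower face. Clockwise from above it drives a screw, 18 mm a turn, that lowers the anvil; drag 0.3 N m. With the anvil on the disc the torque climbs over about half a radian of turning to about 0.4 N m, where the clutch slips. In each click the torque climbs, then falls to almost nothing; a hand at rest feels less, yet still a drop of about 0.2 N m. Let go, the screw holds.
- collar_mark (a point): Steel collar on the screw, 33 mm wide, just under the knob, with a dark line along its -x. It turns with the knob (x axes agree within about 5 degrees) until the clutch slips; then it stands still while the knob turns on: 18 degrees between the two lines for each click.
- anvil: Steel anvil pin, 12 mm thick, round nose, under the arm on the knob's axis. This origin is the tip of its nose. At the start it is 3.5 to 9.5 mm higher than the top of a disc lying on the crystal, so the arm swings over freely; 1.4 to 3.2 rad of knob turning bring it onto the disc.
- bench_timer: White bench timer, 66 x 66 x 20 mm, loose bystander; origin under its centre.
- marker_a: Marker pen, 140 mm long, loose bystander lying on the bench.

How it is judged:
On the way, in this order (a step that is already met when the one before it is completed fails the run):
1. the disc lies flat on the plate over the crystal, let go (horizontal distance between disc_center and crystal below 0.006 m and z of disc_center in the frame of crystal below 0.0055 m and angle between disc_center's own z axis and vertical below 0.05 rad and contact force between the fingers and disc below 0.1 N), for 0.2 s.
2. the press arm is against its stop over the disc (value of joint swing below 0.05 rad), for 0.1 s.
3. the anvil clamps the disc and the clutch has clicked (contact force between anvil and disc above 25 N and angle between the x axis of knob_grip and the x axis of collar_mark, either way round above 0.12 rad), for 0.1 s.
At the end, for the whole second after the job is handed in: The disc lies flat on the plate, its centre within 6 mm of the crystal's centre; the arm is at its stop (within 0.05 rad); the anvil presses on the disc with more than 25 N; the clutch has slipped by at least one click and by no more than four (knob 0.12 to 1.4 rad ahead of the collar) (all of step 3 and horizontal distance between disc_center and crystal below 0.006 m and z of disc_center in the frame of crystal below 0.0055 m and angle between disc_center's own z axis and vertical below 0.05 rad and value of joint swing below 0.05 rad and angle between the x axis of knob_grip and the x axis of collar_mark, either way round below 1.4 rad); the robot touches nothing.
It fails at once if the clutch is driven on beyond four clicks (1.4 rad) (angle between the x axis of knob_grip and the x axis of collar_mark, either way round above 1.4 rad).
It fails at once if the square plate or the bar is moved by more than 15 mm (distance of any of square_center, bar_center from where it was at the start of the episode above 0.015 m).
It fails at once if the timer or the marker is moved by more than 20 mm (distance of any of bench_timer, marker_a from where it was at the start of the episode above 0.02 m).
It also fails if it takes over 67 s, if anything falls off the work surface, if the arm or the gripper's body presses on something with over 40 N, if the wrist force passes 120 N, or if a joint passes its speed limit or range.

## Robot

A 7-joint arm with a two-finger parallel gripper is mounted at the origin on a cart in front of the work surface, level with it; the furniture and walls round the work are solid. World frame = base frame: x ahead of the robot, y to its left, z up, the work surface at z = 0. Lengths are in m, angles in rad, forces in N, time in s.
With the tool pointing down it reaches from about 0.4 to 0.875 m from the base axis. Payload 19.3 kg.
Tool frame: the origin (TCP) lies between the finger pads; the fingertips stand 17 mm ahead of it and the grasp point (between the pads) lies 2 mm behind it; x points along the fingers, y is the direction in which the jaws open and shut, and the axes are right-handed (so a half turn about x gives the same grasp; the last joint's range is limited). The gripper opens to 85 mm and grips with 20 to 120 N. Pads are 22 mm wide; open, the fingers measure 114 mm over their backs; the gripper's body (76 mm by 85 mm) begins 54 mm behind the grasp point. The pads swing forward as they close: fully open they stand 13 mm farther back than shut.
Start: joints at [1.15, 0.521, -0.036, 1.599, 0.021, 1.021, -0.113], TCP at [0.215, -0.587, 0.248] pointing down, gripper open.
Joint ranges: [-2.91, 2.91], [-0.3, 2.13], [-1.5, 1.42], [0.17, 2.43], [-1.26, 4.41], [0.16, 1.93], [-2.52, 2.52]. Speed limits (rad/s): [1.89, 1.89, 2.39, 2.39, 3.01, 3.01, 3.01].

## Interface

Orientations are given as [roll, pitch, yaw] about the fixed x, y, z axes, in that order (R = Rz(yaw) Ry(pitch) Rx(roll)).
In Python, from workcell import bot gives the robot as it stands.
- The arm moves only by the shell command python3 -m creep 'ROWS' [FORCE]. ROWS is JSON, a list of rows, each an object of numbers: "wx", "wy", "wz": the turn, a rotation vector about the tool's x, y, z in degrees; "tx", "ty", "tz": the shift along the tool's x, y, z in m; "claw": the closure, from 0 (fully open) to 1 (shut). A call has 1 to 8 rows; each row is the pose to reach, as a shift and turn from the pose measured when the call began, along the tool's axes at that moment; what a row does not reach only later rows make up. A row lasts 1/10 s, in which the tool goes at most 50 mm and 8.59 degrees, less where a joint would pass 70% of its speed; a pose out of reach is approached as far as the arm can. A call with a gripper value outside its range is refused whole. The fingers move at their own pace and stop on an object; FORCE is the grip in N (left out, the last holds). Time passes only in rows, so rows that repeat a pose let the fingers close. It gives the time, the measured TCP pose, the force and the opening at its end, in the units of the state.
- bot.observe(): the state, without advancing time (a new reading comes with each control period).
- bot.grab_frame(name): name is "scene" or "top"; returns the picture (400x640x3 uint8, blue, green, red); there is no depth.
- bot.get_calibration(name): a dict with "fx", "fy", "cx", "cy" (pixels), "R" (3x3) and "t" (3): a world point X has camera coordinates R X + t. Camera axes: x right, y down, z forward; pixel columns grow to the right and rows downward; lengths in m; the calibration is good to about 2 mm. A picture is of the moment at which its call begins. get_calibration takes no time and is no camera call.
- bot.job_done(): hands the job in, once; it reports no verdict.
The state is a dict: "clock": time; "qpos": joint angles; "qd": joint speeds; "joint_efforts": joint torques, N m; "position": TCP position; "tool_rot": TCP orientation; "force": force on the tool from outside, world axes, zero at the start; "moment": the same for the moment, N m; "grip_width": finger opening in m.
Only numpy, scipy, OpenCV 4.12 (cv2) and the standard library are available. Lean on these libraries where they do the work, as an engineer would, in place of code of your own. Each camera call takes 0.05 s, during which the arm holds its last target.

## Working session

There is one attempt and no reset: what is moved stays moved. The work goes in short steps, Python scripts to look and compute and a shell command to move; the robot and the scene stay as the last step left them, time stands still between calls to the robot, and variables do not carry over. Pictures are saved under pics/ and viewed, and the job is handed in when it is done.

```bash
ls; mkdir -p pics
python3 - <<'E'
from workcell import bot
import cv2,json
for n in("scene","top"):
    im=bot.grab_frame(n); cv2.imwrite(f"pics/{n}0.png",im); c=bot.get_calibration(n); print(n,c)
print(bot.observe())
E
```

```text
pics
scene {'fx': 414.9422838766687, 'fy': 414.9422838766687, 'cx': 320.4060839916122, 'cy': 199.06908977462547, 'R': array([[-0.43077458, -0.90245391,  0.00319319],
       [-0.50392282,  0.23760264, -0.83042566],
       [ 0.74866217, -0.35933539, -0.5571203 ]]), 't': array([0.29160123, 0.37562915, 1.01922291])}
top {'fx': 500.1793064864862, 'fy': 500.1793064864862, 'cx': 330.327564178207, 'cy': 208.83346825608425, 'R': array([[-0.01348164, -0.99988019,  0.00760607],
       [-0.99697559,  0.01285944, -0.07664409],
       [ 0.0765371 , -0.00861635, -0.9970295 ]]), 't': array([0.0362922 , 0.5640565 , 1.43563971])}
{'clock': 0.1, 'qpos': array([ 1.14979631,  0.52195899, -0.03635215,  1.59993987,  0.02121083,
        1.02111685, -0.11279863]), 'qd': array([-2.25512349e-03, -2.00880724e-03,  2.03012522e-03, -8.44274540e-04,
        1.74785674e-05, -1.36033137e-03, -4.44593440e-04]), 'joint_efforts': array([ 2.15246684e-03, -9.28488922e+01,  1.98334605e+00, -3.70535588e+01,
        1.80625822e-02,  5.36471183e-03,  2.99907853e-06]), 'position': array([ 0.21466189, -0.58667446,  0.24778414]), 'tool_rot': array([-1.50329861,  1.56975864,  1.98911135]), 'force': array([-0.78017506,  0.10581682, -0.14435714]), 'moment': array([ 0.02022504,  0.02083833, -0.01460817]), 'grip_width': 0.0854881700470063}
```

View pics/scene0.png

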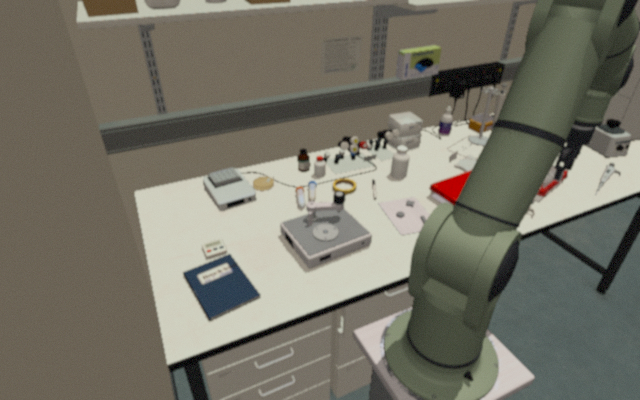

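View pics/top0.png

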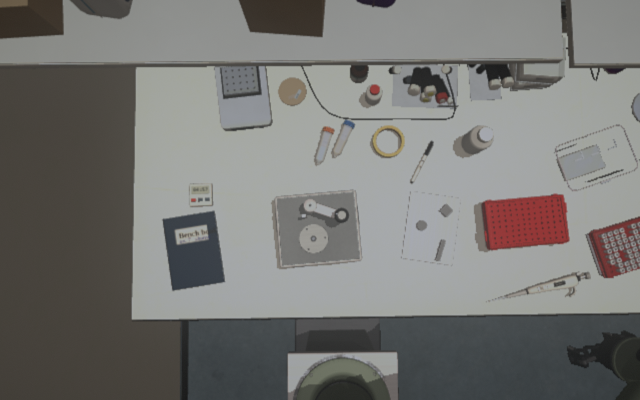

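The top view shows the press with its plate at about (313,239) and the knob at (341,215). On the tray are the disc at (421,226), the square at (446,211) and the bar at (440,250). I'll enlarge it.

```bash
cat > h.py <<'E'
import numpy as np,cv2
from workcell import bot
def ray(n,u,v):
    c=bot.get_calibration(n);R=np.array(c['R']);t=np.array(c['t'])
    return -R.T@t, R.T@np.array([(u-c['cx'])/c['fx'],(v-c['cy'])/c['fy'],1])
def onz(n,u,v,z):
    o,d=ray(n,u,v); return o+d*(z-o[2])/d[2]
def proj(n,X):
    c=bot.get_calibration(n);p=np.array(c['R'])@np.asarray(X,float)+c['t']
    return np.array([c['fx']*p[0]/p[2]+c['cx'],c['fy']*p[1]/p[2]+c['cy']])
def crop(n,im,x0,y0,x1,y1,k,out):
    cv2.imwrite(out,cv2.resize(im[y0:y1,x0:x1],None,fx=k,fy=k,interpolation=cv2.INTER_CUBIC))
E
python3 - <<'E'
from h import *
im=cv2.imread('pics/top0.png')
crop('top',im,265,180,465,280,4,'pics/topc.png')
im=cv2.imread('pics/scene0.png')
crop('s',im,270,170,430,270,5,'pics/scenec.png')
E
```

```text
(no output)
```

View pics/topc.png

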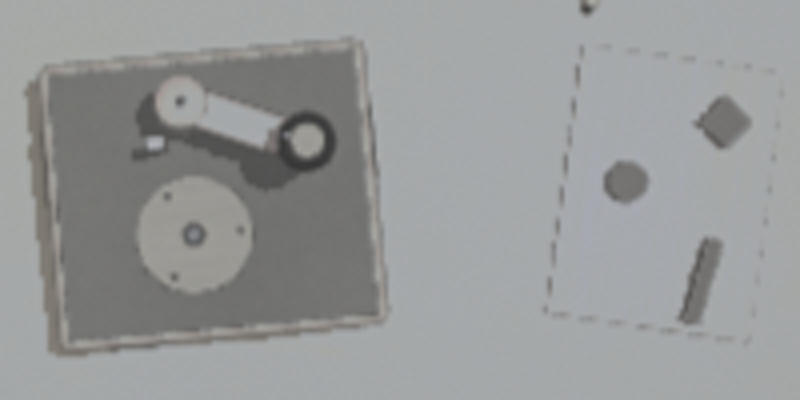

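View pics/scenec.png

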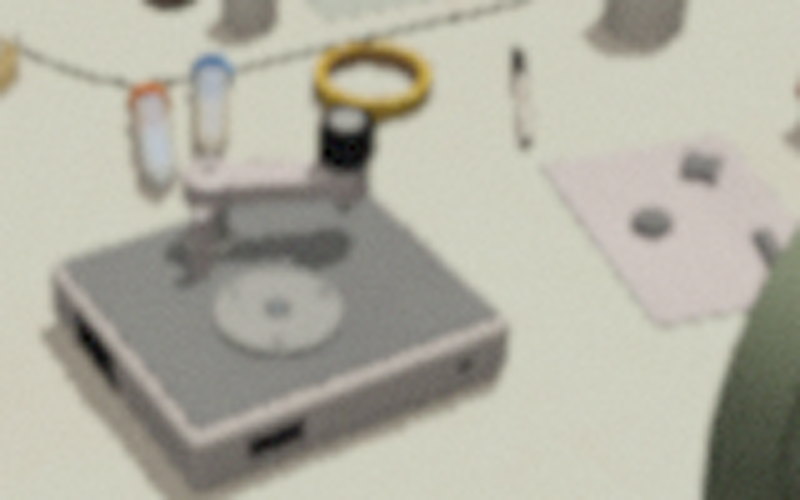

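The zoomed top view shows the plate with the dark crystal at crop (194,235), the column cap at (180,100), the knob at (306,140) and the stop at (155,143). The disc is at (626,181). Next I'll measure these with masks.

Run:
```python
from h import *
im=cv2.imread('pics/top0.png');K=8
def reg(x0,y0,x1,y1):
    return cv2.resize(cv2.cvtColor(im[y0:y1,x0:x1],cv2.COLOR_BGR2GRAY),None,fx=K,fy=K,interpolation=cv2.INTER_CUBIC)
def px(c,x0,y0): return ((c[0]+.5)/K-.5+x0,(c[1]+.5)/K-.5+y0)
def blobs(box,lo,hi,z,name,mn=300):
    g=reg(*box); m=cv2.inRange(g,lo,hi)
    cs,_=cv2.findContours(m,cv2.RETR_EXTERNAL,cv2.CHAIN_APPROX_NONE)
    for c in cs:
        a=cv2.contourArea(c)
        if a<mn or len(c)<6: continue
        M=cv2.moments(c); p=px((M['m10']/M['m00'],M['m01']/M['m00']),*box[:2])
        r=cv2.minAreaRect(c)
        sc=onz('top',p[0]+1,p[1],z)-onz('top',p[0],p[1],z)
        print(name,np.round(p,2),'xyz',onz('top',*p,z).round(4),'size mm',np.round(np.array(r[1])/K*np.linalg.norm(sc)*1000,1),'ang',round(r[2],1),'area',a/K/K)
g=reg(408,215,434,237);print(g[0,0],g[88,100])
blobs((408,203,460,266),0,135,.011,'objs')
blobs((294,218,334,260),140,255,.061,'plate',5000)
blobs((307,232,320,245),0,125,.061,'crystal',50)
blobs((328,203,354,226),0,75,.14,'knob')
blobs((300,195,320,212),150,255,.13,'column')
for n,u,v in (('col',310,205),('stop',303.7,215.5),('knob',341.5,215)):
    print(n,onz('top',u,v,.103 if n=='stop' else .13))
```

```text
167 116
objs [439.57 249.84] xyz [ 0.4411 -0.2887  0.011 ] size mm [18.  65.8] ang 16.7 area 115.4140625
objs [420.83 225.06] xyz [ 0.5142 -0.2358  0.011 ] size mm [29.6 31.1] ang 45.0 area 85.6171875
objs [445.24 210.21] xyz [ 0.5569 -0.3089  0.011 ] size mm [31.2 32.3] ang 45.0 area 107.2265625
plate [313.14 238.14] xyz [0.4792 0.0788 0.061 ] size mm [79.8 78.8] ang 45.0 area 619.90625
crystal [313.03 238.16] xyz [0.4791 0.0791 0.061 ] size mm [16.6 16.6] ang 90.0 area 27.625
knob [340.91 215.87] xyz [0.5362 0.0018 0.14  ] size mm [36.9 39.5] ang 6.3 area 78.609375
column [311.6  205.64] xyz [0.5654 0.0802 0.13  ] size mm [33.  41.8] ang 90.0 area 142.125
col [0.56723115 0.08445632 0.13      ]
stop [0.54081547 0.10291399 0.103     ]
knob [ 5.39111977e-01 -8.13318903e-05  1.30000000e-01]
```

```bash
cat >> h.py <<'E'
from scipy.spatial.transform import Rotation as Ro
def go(target,jawdeg=None):
    """print tool-frame shift/turn to bring TCP to target, tool down, jaw axis (tool y) at world angle jawdeg (mod 180)"""
    s=bot.observe();R=Ro.from_euler('xyz',s['tool_rot']).as_matrix()
    d=R.T@(np.asarray(target)-s['position'])
    print('clock',s['clock'],'pos',s['position'].round(4),'F',s['force'].round(2),'M',s['moment'].round(3),'w',round(s['grip_width'],4),'q',s['qpos'].round(2))
    print('jaw ang now',round(np.degrees(np.arctan2(R[1,1],R[0,1])),2),'x axis',R[:,0].round(4),'shift t',d.round(4))
    if jawdeg is not None:
        a=np.radians(jawdeg);y=np.array([np.cos(a),np.sin(a),0]);best=None
        for yy in(y,-y):
            x=np.array([0,0,-1.]);T=np.stack([x,yy,np.cross(x,yy)],1)
            r=Ro.from_matrix(R.T@T).as_rotvec(degrees=True);print('turn w',r.round(2))
E
python3 - <<'E'
from h import *
go([.5142,-.2358,.12],90)
# knob height by triangulation
def tri(a,b):
    o1,d1=ray('top',*a);o2,d2=ray('scene',*b)
    A=np.stack([d1,-d2],1);s=np.linalg.lstsq(A,o2-o1,rcond=None)[0]
    p,q=o1+d1*s[0],o2+d2*s[1];return (p+q)/2,np.linalg.norm(p-q)
print(tri((341,215.5),(339.6,194.3)))
for n,p in(('disc',(420.83,225.06)),):
    print(tri(p,(270+652/5,170+217/5)))
print(tri((313.1,238.15),(270+279/5,170+308/5)))
E
```

```text
clock 0.1 pos [ 0.2147 -0.5867  0.2478] F [-0.78  0.11 -0.14] M [ 0.02   0.021 -0.015] w 0.0855 q [ 1.15  0.52 -0.04  1.6   0.02  1.02 -0.11]
jaw ang now -69.9 x axis [-4.e-04  9.e-04 -1.e+00] shift t [ 0.128  -0.2264 -0.4019]
turn w [-1.599e+02 -8.000e-02  2.000e-02]
turn w [2.01e+01 1.00e-02 6.00e-02]
(array([0.53613154, 0.00057495, 0.14575876]), np.float64(0.002700963746832884))
(array([ 0.51339771, -0.23699821,  0.01128447]), np.float64(0.0028190014872437486))
(array([0.47847569, 0.07761791, 0.06003919]), np.float64(0.0029581926165656585))
```

```bash
python3 -m creep '[{"ty":-0.06,"tz":-0.1,"wx":5,"claw":0.35},{"ty":-0.113,"tz":-0.2,"wx":10,"claw":0.35},{"ty":-0.226,"tz":-0.402,"wx":20.1,"claw":0.35},{"ty":-0.226,"tz":-0.402,"wx":20.1,"claw":0.35},{"ty":-0.226,"tz":-0.402,"wx":20.1,"claw":0.35},{"tx":0.1,"ty":-0.226,"tz":-0.402,"wx":20.1,"claw":0.35},{"tx":0.1,"ty":-0.226,"tz":-0.402,"wx":20.1,"claw":0.35},{"tx":0.1,"ty":-0.226,"tz":-0.402,"wx":20.1,"claw":0.35}]' 30
python3 -m creep '[{"tx":0,"ty":0,"tz":0,"claw":0.35}]'; python3 -c "
from h import *
go([.5142,-.2358,.08],90)"
```

```text
clock 0.1 pos [ 0.2147 -0.5867  0.2478] F [-0.78  0.11 -0.14] M [ 0.02   0.021 -0.015] w 0.0855 q [ 1.15  0.52 -0.04  1.6   0.02  1.02 -0.11]
jaw ang now -69.9 x axis [-4.e-04  9.e-04 -1.e+00] shift t [ 0.168  -0.2264 -0.4019]
turn w [-1.599e+02 -8.000e-02  2.000e-02]
turn w [2.01e+01 1.00e-02 6.00e-02]$[0]: bad value
$[0]: bad value
```

```bash
python3 -m creep '[{"wx":5,"wy":0,"wz":0,"tx":0.01,"ty":-0.06,"tz":-0.1,"claw":0.35}]' 30; python3 -m creep --help | head -30
```

```text
clock: 0.2
position: [0.2418, -0.5514, 0.2435]
tool_rot: [0.153, 1.568, -2.732]
force: [1.5, -0.5, -0.4]
grip_width: 0.0729invalid input: not JSON, or not a number
```

```bash
python3 -c "
from h import *
go([.5142,-.2358,.1],90)"
```

```text
clock 0.2 pos [ 0.2418 -0.5514  0.2435] F [ 1.51 -0.49 -0.4 ] M [-0.019 -0.064 -0.048] w 0.0729 q [ 1.07  0.49 -0.02  1.67  0.01  0.98 -0.27]
jaw ang now -75.32 x axis [-0.0023 -0.001  -1.    ] shift t [ 0.1426 -0.2363 -0.3439]
turn w [-1.6532e+02  6.0000e-02  2.0000e-01]
turn w [14.68  0.14 -0.04]
```

```bash
python3 -m creep '[{"wx":5,"wy":0,"wz":0,"tx":0,"ty":-0.236,"tz":-0.344,"claw":0.35},{"wx":14.7,"wy":0,"wz":0,"tx":0,"ty":-0.236,"tz":-0.344,"claw":0.35},{"wx":14.7,"wy":0,"wz":0,"tx":0,"ty":-0.236,"tz":-0.344,"claw":0.35},{"wx":14.7,"wy":0,"wz":0,"tx":0,"ty":-0.236,"tz":-0.344,"claw":0.35},{"wx":14.7,"wy":0,"wz":0,"tx":0,"ty":-0.236,"tz":-0.344,"claw":0.35},{"wx":14.7,"wy":0,"wz":0,"tx":0.143,"ty":-0.236,"tz":-0.344,"claw":0.35},{"wx":14.7,"wy":0,"wz":0,"tx":0.143,"ty":-0.236,"tz":-0.344,"claw":0.35},{"wx":14.7,"wy":0,"wz":0,"tx":0.143,"ty":-0.236,"tz":-0.344,"claw":0.35}]' 30; python3 -c "
from h import *
go([.5142,-.2358,.08],90)"
```

```text
clock: 1.0
position: [0.4816, -0.2738, 0.1434]
tool_rot: [0.565, 1.569, -2.577]
force: [0.7, -0.8, -0.3]
grip_width: 0.0555
clock 1.0 pos [ 0.4816 -0.2738  0.1434] F [ 0.74 -0.83 -0.28] M [-0.046 -0.059  0.038] w 0.0555 q [ 0.44  0.55 -0.04  1.88  0.03  0.72 -1.19]
jaw ang now -90.03 x axis [-0.0018 -0.0012 -1.    ] shift t [ 0.0633 -0.0381 -0.0327]
turn w [ 1.7997e+02 -1.1000e-01 -1.7000e-01]
turn w [-0.03  0.11 -0.07]
```

```bash
python3 -m creep '[{"wx":0,"wy":0,"wz":0,"tx":0.02,"ty":-0.038,"tz":-0.033,"claw":0.35},{"wx":0,"wy":0,"wz":0,"tx":0.063,"ty":-0.038,"tz":-0.033,"claw":0.35},{"wx":0,"wy":0,"wz":0,"tx":0.063,"ty":-0.038,"tz":-0.033,"claw":0.35},{"wx":0,"wy":0,"wz":0,"tx":0.063,"ty":-0.038,"tz":-0.033,"claw":0.35}]' 30
python3 - <<'E'
from h import *
go([.5142,-.2358,.024],90)
im=bot.grab_frame('top');crop('t',im,395,190,475,270,7,'pics/top1.png')
im=bot.grab_frame('scene');crop('t',im,360,150,480,240,6,'pics/sc1.png')
E
```

```text
clock: 1.4
position: [0.5138, -0.2363, 0.0803]
tool_rot: [0.27, 1.567, -2.872]
force: [-0.0, -0.6, 1.2]
grip_width: 0.0553
clock 1.4 pos [ 0.5138 -0.2363  0.0803] F [-0.04 -0.58  1.2 ] M [-0.03  -0.018  0.026] w 0.0553 q [ 0.35  0.66 -0.04  1.88  0.04  0.61 -1.28]
jaw ang now -90.05 x axis [-0.0038 -0.001  -1.    ] shift t [ 0.0563 -0.0006 -0.0006]
turn w [ 1.7995e+02 -9.0000e-02 -3.4000e-01]
turn w [-0.05  0.22 -0.06]
```

View pics/top1.png

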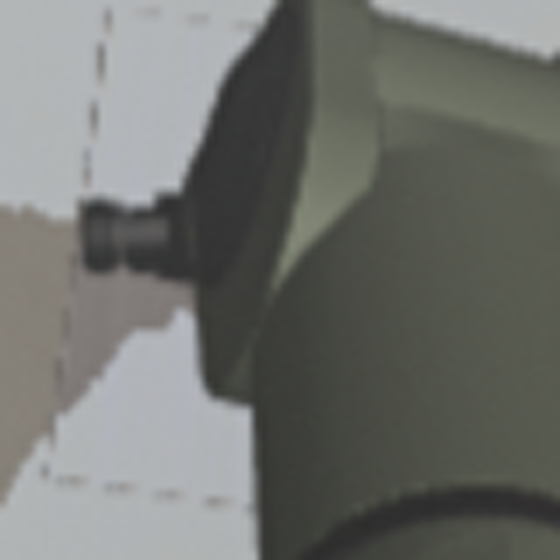

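View pics/sc1.png

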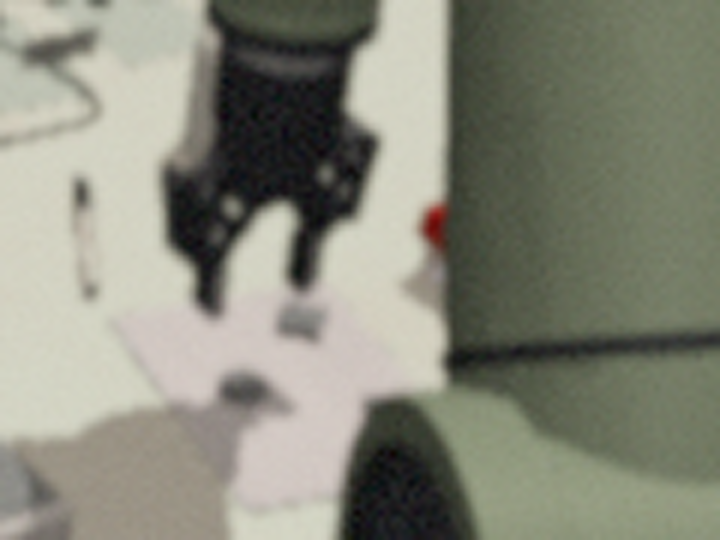

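The fingers straddle the disc, which sits at crop (240,388) between and below them. I'll narrow the jaws and lower in steps.

```bash
python3 -m creep '[{"wx":0,"wy":0.2,"wz":0,"tx":0.03,"ty":0,"tz":0,"claw":0.52},{"wx":0,"wy":0.2,"wz":0,"tx":0.05,"ty":-0.0006,"tz":-0.0006,"claw":0.52},{"wx":0,"wy":0.2,"wz":0,"tx":0.05,"ty":-0.0006,"tz":-0.0006,"claw":0.52},{"wx":0,"wy":0.2,"wz":0,"tx":0.053,"ty":-0.0006,"tz":-0.0006,"claw":0.52},{"wx":0,"wy":0.2,"wz":0,"tx":0.053,"ty":-0.0006,"tz":-0.0006,"claw":0.52}]' 30
python3 -m creep '[{"wx":0,"wy":0,"wz":0,"tx":0.003,"ty":0,"tz":0,"claw":0.52},{"wx":0,"wy":0,"wz":0,"tx":0.003,"ty":0,"tz":0,"claw":0.52}]'
```

```text
clock: 2.0
position: [0.5158, -0.2375, 0.0305]
tool_rot: [2.589, 1.565, -0.555]
force: [0.1, -0.1, -0.0]
grip_width: 0.0411
clock: 2.2
position: [0.5161, -0.2378, 0.0281]
tool_rot: [2.611, 1.564, -0.534]
force: [-0.0, 0.1, -0.2]
grip_width: 0.0411
```

```bash
python3 -c "
from h import *
go([.514,-.236,.022],90)"
```

```text
clock 2.2 pos [ 0.5161 -0.2378  0.0281] F [-0.02  0.13 -0.2 ] M [ 0.041  0.008 -0.018] w 0.0411 q [ 0.35  0.75 -0.03  1.89  0.05  0.5  -1.29]
jaw ang now -90.16 x axis [ 0.0059 -0.0035 -1.    ] shift t [ 0.0061 -0.0018  0.0021]
turn w [179.83  -0.31   0.53]
turn w [-0.16 -0.34 -0.2 ]
```

```bash
python3 -m creep '[{"wx":0,"wy":-0.34,"wz":-0.2,"tx":0,"ty":-0.0018,"tz":0.0021,"claw":0.52},{"wx":0,"wy":-0.34,"wz":-0.2,"tx":0.003,"ty":-0.0018,"tz":0.0021,"claw":0.52},{"wx":0,"wy":-0.34,"wz":-0.2,"tx":0.006,"ty":-0.0018,"tz":0.0021,"claw":0.52},{"wx":0,"wy":-0.34,"wz":-0.2,"tx":0.006,"ty":-0.0018,"tz":0.0021,"claw":0.52}]'
python3 -c "
from h import *
go([.514,-.236,.020],90)"
```

```text
clock: 2.6
position: [0.5138, -0.2359, 0.0216]
tool_rot: [-0.341, 1.57, 2.797]
force: [-0.4, 0.2, 1.0]
grip_width: 0.041
clock 2.6 pos [ 0.5138 -0.2359  0.0216] F [-0.39  0.21  0.99] M [0.026 0.013 0.041] w 0.041 q [ 0.35  0.76 -0.03  1.89  0.05  0.49 -1.29]
jaw ang now -90.17 x axis [-6.e-04  2.e-04 -1.e+00] shift t [ 0.0016  0.0001 -0.0002]
turn w [ 1.7983e+02  2.0000e-02 -6.0000e-02]
turn w [-0.17  0.04  0.01]
```

No contact with the tray yet. I'll close and check the opening.

```bash
python3 -m creep '[{"wx":0,"wy":0,"wz":0,"tx":0,"ty":0,"tz":0,"claw":0.65},{"wx":0,"wy":0,"wz":0,"tx":0,"ty":0,"tz":0,"claw":0.75},{"wx":0,"wy":0,"wz":0,"tx":0,"ty":0,"tz":0,"claw":0.75},{"wx":0,"wy":0,"wz":0,"tx":0,"ty":0,"tz":0,"claw":0.75},{"wx":0,"wy":0,"wz":0,"tx":0,"ty":0,"tz":0,"claw":0.75}]' 30
python3 -c "
from h import *
go([.514,-.236,.020],90)"
```

```text
clock: 3.1
position: [0.5137, -0.2358, 0.0216]
tool_rot: [-0.391, 1.57, 2.747]
force: [-2.1, 0.7, 2.8]
grip_width: 0.0275
clock 3.1 pos [ 0.5137 -0.2358  0.0216] F [-2.07  0.74  2.78] M [ 0.136  0.331 -0.021] w 0.0275 q [ 0.35  0.76 -0.03  1.89  0.05  0.49 -1.29]
jaw ang now -90.16 x axis [-8.e-04  3.e-04 -1.e+00] shift t [ 0.0016  0.0002 -0.0003]
turn w [ 1.7984e+02  3.0000e-02 -7.0000e-02]
turn w [-0.16  0.05  0.02]
```

```bash
python3 -m creep '[{"wx":0,"wy":0,"wz":0,"tx":0,"ty":0,"tz":0,"claw":0.8},{"wx":0,"wy":0,"wz":0,"tx":0,"ty":0,"tz":0,"claw":0.8},{"wx":0,"wy":0,"wz":0,"tx":-0.02,"ty":0,"tz":0,"claw":0.8},{"wx":0,"wy":0,"wz":0,"tx":-0.04,"ty":0,"tz":0,"claw":0.8},{"wx":0,"wy":0,"wz":0,"tx":-0.06,"ty":0,"tz":0,"claw":0.8},{"wx":0,"wy":0,"wz":0,"tx":-0.06,"ty":0,"tz":0,"claw":0.8}]' 40
python3 - <<'E'
from h import *
go([.4791,.0791,.13],90)
im=bot.grab_frame('scene');crop('t',im,370,160,450,240,7,'pics/sc2.png')
E
```

```text
clock: 3.7
position: [0.515, -0.2364, 0.0838]
tool_rot: [2.791, 1.568, -0.354]
force: [0.8, -0.4, -1.6]
grip_width: 0.0266
clock 3.7 pos [ 0.515  -0.2364  0.0838] F [ 0.75 -0.42 -1.56] M [-0.004 -0.051  0.005] w 0.0266 q [ 0.35  0.65 -0.04  1.88  0.04  0.61 -1.28]
jaw ang now -90.17 x axis [ 0.0026 -0.001  -1.    ] shift t [-0.0466 -0.3153  0.0367]
turn w [ 1.7982e+02 -9.0000e-02  2.4000e-01]
turn w [-0.17 -0.15 -0.06]
```

View pics/sc2.png

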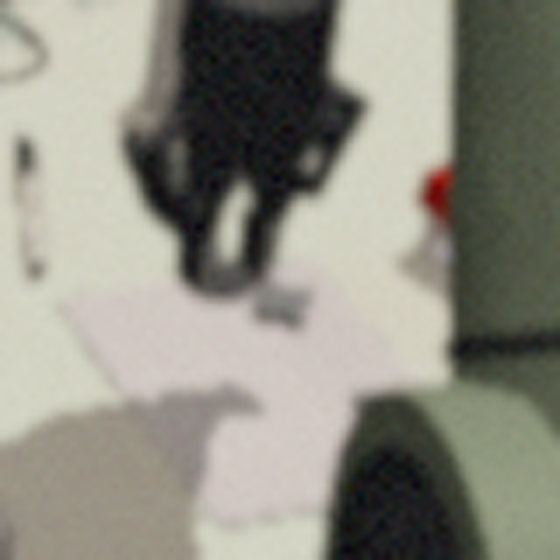

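The disc hangs level between the fingertips, at crop (225,285). I'll carry it over the plate.

```bash
python3 -m creep '[{"wx":0,"wy":0,"wz":0,"tx":-0.04,"ty":0,"tz":0,"claw":0.8},{"wx":0,"wy":0,"wz":0,"tx":-0.08,"ty":-0.01,"tz":0,"claw":0.8},{"wx":0,"wy":0,"wz":0,"tx":-0.11,"ty":-0.04,"tz":0.01,"claw":0.8},{"wx":0,"wy":0,"wz":0,"tx":-0.11,"ty":-0.08,"tz":0.02,"claw":0.8},{"wx":0,"wy":0,"wz":0,"tx":-0.11,"ty":-0.12,"tz":0.025,"claw":0.8},{"wx":0,"wy":0,"wz":0,"tx":-0.11,"ty":-0.16,"tz":0.03,"claw":0.8},{"wx":0,"wy":0,"wz":0,"tx":-0.11,"ty":-0.2,"tz":0.036,"claw":0.8},{"wx":0,"wy":0,"wz":0,"tx":-0.11,"ty":-0.24,"tz":0.036,"claw":0.8}]' 40
python3 -c "
from h import *
go([.4786,.0790,.19],90)"
```

```text
clock: 4.55
position: [0.478, 0.0054, 0.1917]
tool_rot: [1.926, 1.57, -1.218]
force: [1.4, -0.2, -0.4]
grip_width: 0.0267
clock 4.55 pos [0.478  0.0054 0.1917] F [ 1.44 -0.24 -0.43] M [ 0.052 -0.079 -0.02 ] w 0.0267 q [-0.07  0.37 -0.09  2.03  0.05  0.74 -1.76]
jaw ang now -90.17 x axis [ 2.e-04 -6.e-04 -1.e+00] shift t [ 0.0017 -0.0736 -0.0004]
turn w [ 1.7983e+02 -5.0000e-02  2.0000e-02]
turn w [-0.17 -0.01 -0.03]
```

```bash
python3 -m creep '[{"wx":0,"wy":0,"wz":0,"tx":0,"ty":-0.04,"tz":0,"claw":0.8},{"wx":0,"wy":0,"wz":0,"tx":0.0,"ty":-0.0736,"tz":0,"claw":0.8},{"wx":0,"wy":0,"wz":0,"tx":0.04,"ty":-0.0736,"tz":-0.0004,"claw":0.8},{"wx":0,"wy":0,"wz":0,"tx":0.08,"ty":-0.0736,"tz":-0.0004,"claw":0.8},{"wx":0,"wy":0,"wz":0,"tx":0.095,"ty":-0.0736,"tz":-0.0004,"claw":0.8},{"wx":0,"wy":0,"wz":0,"tx":0.1,"ty":-0.0736,"tz":-0.0004,"claw":0.8},{"wx":0,"wy":0,"wz":0,"tx":0.1,"ty":-0.0736,"tz":-0.0004,"claw":0.8}]' 40
python3 - <<'E'
from h import *
go([.4786,.0790,.0800],90)
im=bot.grab_frame('scene');crop('t',im,270,160,390,270,6,'pics/sc3.png')
im=bot.grab_frame('top');crop('t',im,265,180,365,280,6,'pics/top3.png')
E
```

```text
clock: 5.25
position: [0.4783, 0.0789, 0.0911]
tool_rot: [0.672, 1.569, -2.472]
force: [-0.8, 1.1, 0.1]
grip_width: 0.0262
clock 5.25 pos [0.4783 0.0789 0.0911] F [-0.76  1.13  0.14] M [-0.019  0.076 -0.017] w 0.0262 q [-0.22  0.55 -0.09  2.08  0.1   0.51 -1.95]
jaw ang now -90.17 x axis [-1.1e-03 -9.0e-04 -1.0e+00] shift t [ 0.0111 -0.0001 -0.0003]
turn w [ 1.7983e+02 -8.0000e-02 -1.0000e-01]
turn w [-0.17  0.06 -0.05]
```

View pics/sc3.png

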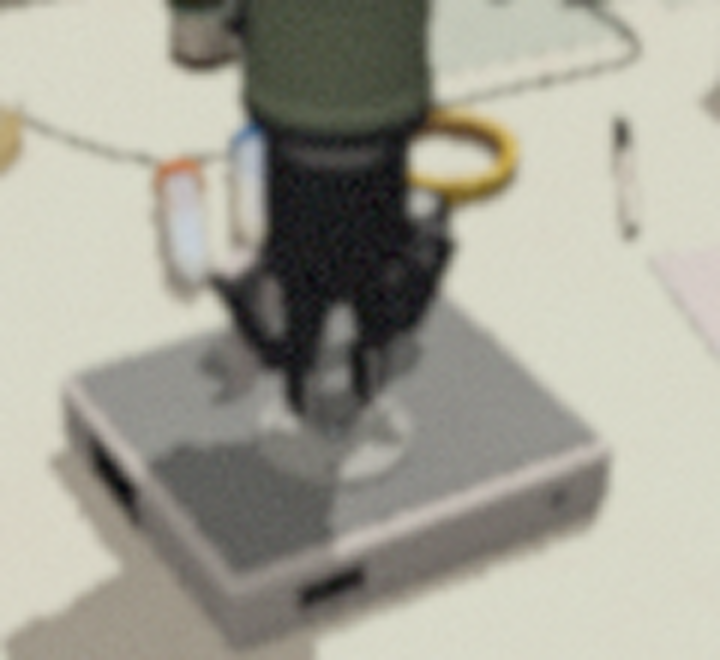

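View pics/top3.png

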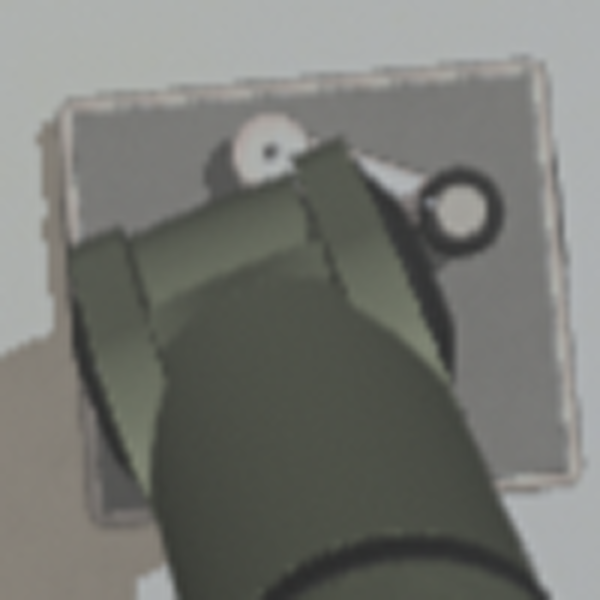

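The disc is above the plate and the gripper is clear of the knob and column. I'll lower it gently until it touches.

```bash
python3 -m creep '[{"wx":0,"wy":0,"wz":0,"tx":0.005,"ty":0,"tz":-0.0003,"claw":0.8},{"wx":0,"wy":0,"wz":0,"tx":0.009,"ty":0,"tz":-0.0003,"claw":0.8},{"wx":0,"wy":0,"wz":0,"tx":0.010,"ty":0,"tz":-0.0003,"claw":0.8},{"wx":0,"wy":0,"wz":0,"tx":0.010,"ty":0,"tz":-0.0003,"claw":0.8}]' 40
python3 -m creep '[{"wx":0,"wy":0,"wz":0,"tx":0.001,"ty":0,"tz":0,"claw":0.8},{"wx":0,"wy":0,"wz":0,"tx":0.001,"ty":0,"tz":0,"claw":0.8}]'
python3 -c "
from h import *
go([.4786,.0790,.08],90)"
```

```text
clock: 5.75
position: [0.4793, 0.079, 0.0823]
tool_rot: [2.755, 1.57, -0.39]
force: [0.1, -0.6, 0.1]
grip_width: 0.0267
clock: 5.95
position: [0.4793, 0.0789, 0.0813]
tool_rot: [2.79, 1.57, -0.355]
force: [-0.5, -0.1, -0.5]
grip_width: 0.0264
clock 5.95 pos [0.4793 0.0789 0.0813] F [-0.48 -0.06 -0.47] M [-0.001  0.027  0.011] w 0.0264 q [-0.22  0.57 -0.09  2.08  0.1   0.49 -1.96]
jaw ang now -90.19 x axis [ 1.e-03 -4.e-04 -1.e+00] shift t [ 0.0013 -0.0001  0.0007]
turn w [ 1.7981e+02 -3.0000e-02  9.0000e-02]
turn w [-0.19 -0.06 -0.02]
```

```bash
python3 -m creep '[{"wx":0,"wy":0,"wz":0,"tx":0.001,"ty":0,"tz":0.0006,"claw":0.8},{"wx":0,"wy":0,"wz":0,"tx":0.0015,"ty":0,"tz":0.0006,"claw":0.8},{"wx":0,"wy":0,"wz":0,"tx":0.0015,"ty":0,"tz":0.0006,"claw":0.8}]' 40
python3 -m creep '[{"wx":0,"wy":0,"wz":0,"tx":0.0006,"ty":0,"tz":0,"claw":0.8},{"wx":0,"wy":0,"wz":0,"tx":0.0006,"ty":0,"tz":0,"claw":0.8}]'
```

```text
clock: 6.25
position: [0.4787, 0.079, 0.0797]
tool_rot: [2.742, 1.57, -0.402]
force: [-0.3, -0.7, -0.9]
grip_width: 0.0269
clock: 6.45
position: [0.4788, 0.079, 0.0796]
tool_rot: [2.81, 1.57, -0.335]
force: [-4.2, 0.3, 13.0]
grip_width: 0.0263
```

Touchdown came at z=0.0796, as predicted. I'll release and retreat.

```bash
python3 -m creep '[{"wx":0,"wy":0,"wz":0,"tx":-0.0003,"ty":0,"tz":0,"claw":0.62},{"wx":0,"wy":0,"wz":0,"tx":-0.0003,"ty":0,"tz":0,"claw":0.5},{"wx":0,"wy":0,"wz":0,"tx":-0.0003,"ty":0,"tz":0,"claw":0.45},{"wx":0,"wy":0,"wz":0,"tx":-0.0003,"ty":0,"tz":0,"claw":0.45}]' 40
python3 -m creep '[{"wx":0,"wy":0,"wz":0,"tx":-0.03,"ty":0,"tz":0,"claw":0.45},{"wx":0,"wy":0,"wz":0,"tx":-0.07,"ty":0,"tz":0,"claw":0.45},{"wx":0,"wy":0,"wz":0,"tx":-0.12,"ty":0,"tz":0,"claw":0.45},{"wx":0,"wy":0,"wz":0,"tx":-0.12,"ty":0.05,"tz":0.0,"claw":0.45},{"wx":0,"wy":0,"wz":0,"tx":-0.12,"ty":0.1,"tz":0.0,"claw":0.45},{"wx":0,"wy":0,"wz":0,"tx":-0.12,"ty":0.14,"tz":0.0,"claw":0.45}]'
python3 - <<'E'
from h import *
go([.5362,.0015,.19],90)
im=bot.grab_frame('scene');crop('t',im,270,160,390,270,6,'pics/sc4.png')
im=bot.grab_frame('top');crop('t',im,265,180,365,280,6,'pics/top4.png');cv2.imwrite('pics/top4f.png',im)
E
```

```text
clock: 6.85
position: [0.4788, 0.0789, 0.0798]
tool_rot: [2.789, 1.57, -0.356]
force: [-0.7, 0.2, -0.1]
grip_width: 0.0469
clock: 7.45
position: [0.4778, -0.0635, 0.2003]
tool_rot: [2.69, 1.569, -0.456]
force: [0.6, 0.3, 0.2]
grip_width: 0.0469
clock 7.45 pos [ 0.4778 -0.0635  0.2003] F [0.64 0.29 0.16] M [ 0.012 -0.028  0.009] w 0.0469 q [ 0.06  0.36 -0.07  2.02  0.04  0.76 -1.6 ]
jaw ang now -90.22 x axis [ 1.9e-03 -9.0e-04 -1.0e+00] shift t [ 0.0104 -0.0652 -0.0581]
turn w [ 1.7978e+02 -8.0000e-02  1.7000e-01]
turn w [-0.22 -0.11 -0.05]
```

View pics/sc4.png

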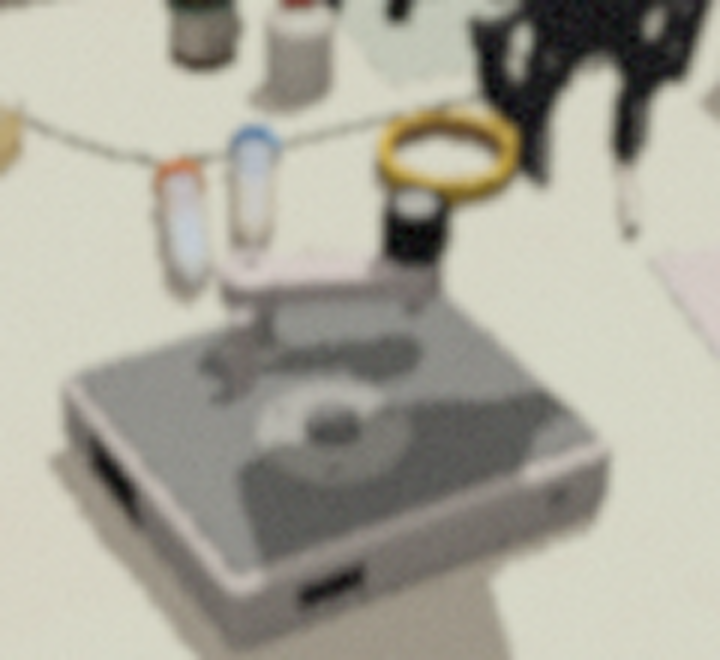

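View pics/top4.png

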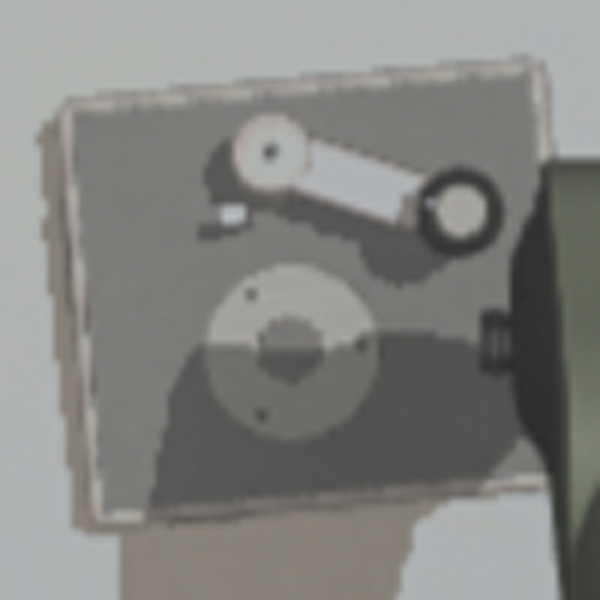

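The disc lies flat over the crystal, about 2 mm off centre: disc centre at crop (291,349), plate centre at (293,352). The knob is at crop (460,211). Next I'll work out where to put open jaws around the knob.

Run:
```python
from h import *
im=cv2.imread('pics/top4f.png')
f=lambda a,b:(265+(a+.5)/6-.5,180+(b+.5)/6-.5)
print('knob',onz('top',*f(460,211),.147),'col',onz('top',*f(270.5,152),.119),'stop',onz('top',*f(233,214),.103),'disc',onz('top',*f(291,349),.069),'plate',onz('top',*f(293,352),.061))
go([.538,.001,.137],-19)
go([.538,.001,.19],-19)
```

```text
knob [0.53869733 0.00109815 0.147     ] col [0.56840514 0.08571209 0.119     ] stop [0.54151338 0.1036852  0.103     ] disc [0.48012674 0.07872055 0.069     ] plate [0.47886073 0.07800835 0.061     ]
clock 7.55 pos [ 0.4776 -0.0663  0.2   ] F [ 0.13  1.65 -0.33] M [0.123 0.005 0.058] w 0.047 q [ 0.07  0.36 -0.07  2.02  0.04  0.76 -1.6 ]
jaw ang now -90.58 x axis [ 0.0011 -0.0022 -1.    ] shift t [ 0.0629 -0.068  -0.0597]
turn w [-7.158e+01  2.000e-02 -1.500e-01]
turn w [ 1.0842e+02 -1.6000e-01 -2.0000e-02]
clock 7.55 pos [ 0.4776 -0.0663  0.2   ] F [ 0.13  1.65 -0.33] M [0.123 0.005 0.058] w 0.047 q [ 0.07  0.36 -0.07  2.02  0.04  0.76 -1.6 ]
jaw ang now -90.58 x axis [ 0.0011 -0.0022 -1.    ] shift t [ 0.0099 -0.0679 -0.0597]
turn w [-7.158e+01  2.000e-02 -1.500e-01]
turn w [ 1.0842e+02 -1.6000e-01 -2.0000e-02]
```

```bash
python3 -m creep '[{"wx":-8.5,"wy":0,"wz":0,"tx":0,"ty":-0.02,"tz":-0.02,"claw":0.27},{"wx":-17,"wy":0,"wz":0,"tx":0,"ty":-0.04,"tz":-0.04,"claw":0.27},{"wx":-25.5,"wy":0,"wz":0,"tx":0,"ty":-0.068,"tz":-0.06,"claw":0.27},{"wx":-34,"wy":0,"wz":0,"tx":0,"ty":-0.068,"tz":-0.06,"claw":0.27},{"wx":-42.5,"wy":0,"wz":0,"tx":0,"ty":-0.068,"tz":-0.06,"claw":0.27},{"wx":-51,"wy":0,"wz":0,"tx":0,"ty":-0.068,"tz":-0.06,"claw":0.27},{"wx":-59.5,"wy":0,"wz":0,"tx":0,"ty":-0.068,"tz":-0.06,"claw":0.27},{"wx":-68,"wy":0,"wz":0,"tx":0,"ty":-0.068,"tz":-0.06,"claw":0.27}]' 40
python3 -m creep '[{"wx":-4,"wy":0,"wz":0,"tx":0,"ty":0,"tz":0,"claw":0.27},{"wx":-4,"wy":0,"wz":0,"tx":0,"ty":0,"tz":0,"claw":0.27}]'
python3 - <<'E'
from h import *
go([.5385,.001,.137],-19)
E
```

```text
clock: 8.35
position: [0.5382, 0.0014, 0.1998]
tool_rot: [0.782, 1.568, -1.177]
force: [-0.4, 0.3, 0.4]
grip_width: 0.0622
clock: 8.55
position: [0.538, 0.0015, 0.1996]
tool_rot: [0.576, 1.569, -1.311]
force: [0.8, -0.2, -0.4]
grip_width: 0.0621
clock 8.55 pos [0.538  0.0015 0.1996] F [ 0.82 -0.17 -0.43] M [ 0.002  0.012 -0.049] w 0.0621 q [ 0.17  0.47 -0.38  1.86  0.23  0.85 -0.64]
jaw ang now -18.14 x axis [ 5.0e-04 -1.8e-03 -1.0e+00] shift t [0.0626 0.0005 0.0003]
turn w [ 0.86  0.09 -0.06]
turn w [-1.7914e+02  9.0000e-02  1.4000e-01]
```

```bash
python3 -m creep '[{"wx":0,"wy":0,"wz":0,"tx":0.02,"ty":0.0005,"tz":0,"claw":0.27},{"wx":0,"wy":0,"wz":0,"tx":0.035,"ty":0.0005,"tz":0,"claw":0.27},{"wx":0,"wy":0,"wz":0,"tx":0.035,"ty":0.0005,"tz":0,"claw":0.27}]'
python3 -m creep '[{"wx":0,"wy":0,"wz":0,"tx":0.012,"ty":0,"tz":0,"claw":0.27},{"wx":0,"wy":0,"wz":0,"tx":0.025,"ty":0,"tz":0,"claw":0.27},{"wx":0,"wy":0,"wz":0,"tx":0.025,"ty":0,"tz":0,"claw":0.40},{"wx":0,"wy":0,"wz":0,"tx":0.025,"ty":0,"tz":0,"claw":0.40}]'
python3 - <<'E'
from h import *
go([.5385,.001,.137],-19)
im=bot.grab_frame('scene');crop('t',im,270,130,390,240,6,'pics/sc5.png')
E
```

```text
clock: 8.85
position: [0.5376, 0.0013, 0.163]
tool_rot: [-0.567, 1.568, -2.456]
force: [-1.0, 0.0, 0.2]
grip_width: 0.0625
clock: 9.25
position: [0.5374, 0.0014, 0.1379]
tool_rot: [-0.654, 1.567, -2.543]
force: [0.4, -0.4, -0.2]
grip_width: 0.0511
clock 9.25 pos [0.5374 0.0014 0.1379] F [ 0.41 -0.38 -0.23] M [-0.065 -0.017 -0.059] w 0.0511 q [ 0.15  0.55 -0.35  1.91  0.28  0.73 -0.69]
jaw ang now -18.27 x axis [-0.0028 -0.0019 -1.    ] shift t [0.0009 0.0011 0.0001]
turn w [0.73 0.16 0.12]
turn w [-179.27   -0.18    0.24]
```

View pics/sc5.png

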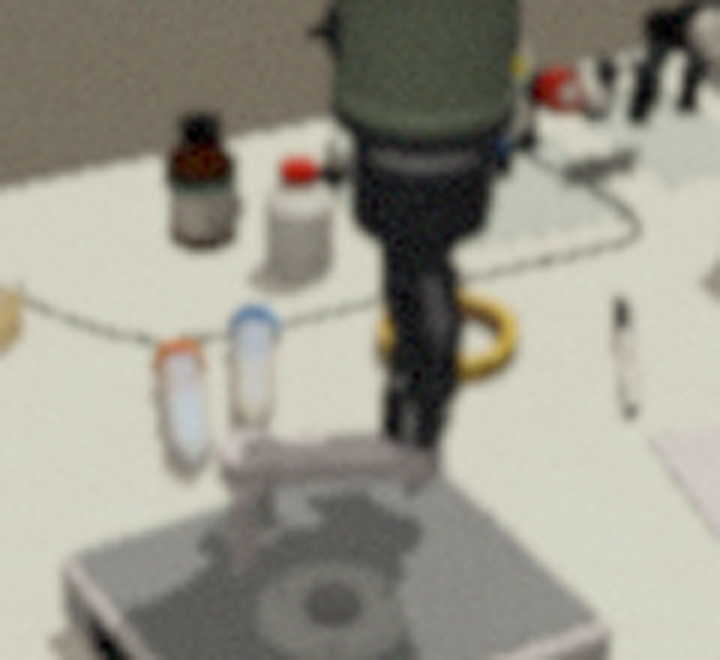

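The jaws stand around the knob without touching it. Now the waypoints for the swing.

```bash
cat > arc.py <<'E'
from h import *
import sys
C=np.array([.5685,.0857]);psi=np.radians(4.9)
def plan(qs,lead,z=.137):
    s=bot.observe();R=Ro.from_euler('xyz',s['tool_rot']).as_matrix()
    for q in qs:
        a=q+psi;K=C+.09*np.array([-np.cos(a),-np.sin(a)]);T=np.array([-np.sin(a),np.cos(a)])
        P=np.r_[K+lead*T,z];d=R.T@(P-s['position'])
        y=np.r_[-T,0];x=np.array([0,0,-1.]);r=Ro.from_matrix(R.T@np.stack([x,y,np.cross(x,y)],1)).as_rotvec(degrees=True)
        print('q',round(q,2),'w',r.round(1),'t',d.round(4))
E
python3 -c "
from arc import *
plan(np.linspace(1.146,.6,8),.0065)"
```

```text
q 1.15 w [1.2 0.1 0.1] t [ 0.0012 -0.0055  0.0001]
q 1.07 w [5.6 0.1 0.1] t [ 0.0012 -0.0124 -0.0008]
q 0.99 w [10.1  0.2  0.1] t [ 0.0012 -0.0193 -0.0023]
q 0.91 w [14.6  0.2  0.1] t [ 0.0012 -0.0261 -0.0043]
q 0.83 w [19.   0.2  0.1] t [ 0.0012 -0.0326 -0.0068]
q 0.76 w [23.5  0.2  0.1] t [ 0.0012 -0.039  -0.0098]
q 0.68 w [28.   0.2  0.1] t [ 0.0012 -0.0451 -0.0133]
q 0.6 w [32.4  0.2  0. ] t [ 0.0012 -0.0509 -0.0173]
```

```bash
python3 -m creep '[{"wx":1.2,"wy":0,"wz":0,"tx":0.001,"ty":-0.0055,"tz":0,"claw":0.4},{"wx":5.6,"wy":0,"wz":0,"tx":0.001,"ty":-0.0124,"tz":-0.0008,"claw":0.4},{"wx":10.1,"wy":0.2,"wz":0,"tx":0.001,"ty":-0.0193,"tz":-0.0023,"claw":0.4},{"wx":14.6,"wy":0.2,"wz":0,"tx":0.001,"ty":-0.0261,"tz":-0.0043,"claw":0.4},{"wx":19,"wy":0.2,"wz":0,"tx":0.001,"ty":-0.0326,"tz":-0.0068,"claw":0.4}]'
python3 -c "
from arc import *
s=bot.observe();print(s['force'],s['moment'],s['qpos'].round(2))
plan(np.linspace(.9,.2,10),.0065)"
```

```text
clock: 9.8
position: [0.5089, 0.0181, 0.1378]
tool_rot: [3.088, 1.569, 0.862]
force: [3.2, -1.0, -0.7]
grip_width: 0.051
[ 3.21659017 -1.00883355 -0.68939204] [-0.12982321 -0.64398304  0.02085456] [ 0.05  0.51 -0.27  1.99  0.21  0.67 -1.  ]
q 0.9 w [-4.  -0.1 -0. ] t [0.0008 0.0059 0.0004]
q 0.82 w [ 0.4 -0.1 -0. ] t [ 0.0008 -0.0011  0.0001]
q 0.74 w [ 4.9 -0.1 -0. ] t [ 0.0008 -0.0081 -0.0008]
q 0.67 w [ 9.4 -0.1  0. ] t [ 0.0008 -0.015  -0.0021]
q 0.59 w [13.8 -0.1  0. ] t [ 0.0008 -0.0217 -0.004 ]
q 0.51 w [18.3 -0.1  0. ] t [ 0.0008 -0.0283 -0.0064]
q 0.43 w [22.7 -0.1  0. ] t [ 0.0008 -0.0347 -0.0094]
q 0.36 w [27.2 -0.1  0. ] t [ 0.0008 -0.0408 -0.0128]
q 0.28 w [31.6 -0.1  0. ] t [ 0.0008 -0.0467 -0.0167]
q 0.2 w [36.1 -0.1  0. ] t [ 0.0009 -0.0522 -0.021 ]
```

The push force is about 3.3 N, which matches the stated friction. Continuing.

```bash
python3 -m creep '[{"wx":4.9,"wy":0,"wz":0,"tx":0.0005,"ty":-0.0081,"tz":-0.0008,"claw":0.4},{"wx":9.4,"wy":0,"wz":0,"tx":0.0005,"ty":-0.015,"tz":-0.0021,"claw":0.4},{"wx":13.8,"wy":0,"wz":0,"tx":0.0005,"ty":-0.0217,"tz":-0.004,"claw":0.4},{"wx":18.3,"wy":0,"wz":0,"tx":0.0005,"ty":-0.0283,"tz":-0.0064,"claw":0.4},{"wx":22.7,"wy":0,"wz":0,"tx":0.0005,"ty":-0.0347,"tz":-0.0094,"claw":0.4},{"wx":27.2,"wy":0,"wz":0,"tx":0.0005,"ty":-0.0408,"tz":-0.0128,"claw":0.4},{"wx":31.6,"wy":0,"wz":0,"tx":0.0005,"ty":-0.0467,"tz":-0.0167,"claw":0.4}]'
python3 -c "
from arc import *
s=bot.observe();print(s['force'],s['moment'],s['qpos'].round(2))
plan(np.linspace(.35,-.05,9),.0065)"
```

```text
clock: 10.5
position: [0.4822, 0.0599, 0.1379]
tool_rot: [-3.011, 1.568, 0.49]
force: [3.4, -2.7, -0.6]
grip_width: 0.0512
[ 3.38458561 -2.70245012 -0.63545237] [-0.46066783 -0.53222712  0.04867801] [-0.15  0.47 -0.13  2.05  0.1   0.62 -1.55]
q 0.35 w [-4.4 -0.2  0. ] t [0.0009 0.0066 0.0003]
q 0.3 w [-1.5 -0.2  0. ] t [0.0009 0.0021 0.0003]
q 0.25 w [ 1.4 -0.2  0. ] t [ 0.0009 -0.0024 -0.0001]
q 0.2 w [ 4.2 -0.2  0. ] t [ 0.0009 -0.0069 -0.0006]
q 0.15 w [ 7.1 -0.2  0. ] t [ 0.0009 -0.0113 -0.0014]
q 0.1 w [10.  -0.2  0. ] t [ 0.0009 -0.0158 -0.0024]
q 0.05 w [12.8 -0.2  0. ] t [ 0.0009 -0.0201 -0.0036]
q 0.0 w [15.7 -0.2  0. ] t [ 0.0009 -0.0244 -0.005 ]
q -0.05 w [18.5 -0.2  0. ] t [ 0.0009 -0.0286 -0.0066]
```

```bash
python3 -m creep '[{"wx":4.2,"wy":0,"wz":0,"tx":0.0005,"ty":-0.0069,"tz":-0.0006,"claw":0.4},{"wx":7.1,"wy":0,"wz":0,"tx":0.0005,"ty":-0.0113,"tz":-0.0014,"claw":0.4},{"wx":10,"wy":0,"wz":0,"tx":0.0005,"ty":-0.0158,"tz":-0.0024,"claw":0.4},{"wx":12.8,"wy":0,"wz":0,"tx":0.0005,"ty":-0.0201,"tz":-0.0036,"claw":0.4},{"wx":14.8,"wy":0,"wz":0,"tx":0.0005,"ty":-0.023,"tz":-0.0046,"claw":0.4}]'
python3 -c "
from arc import *
s=bot.observe();print(s['force'],s['moment'],s['qpos'].round(2))
plan(np.linspace(.04,-.08,5),.0065)"
```

```text
clock: 11.0
position: [0.4784, 0.0832, 0.1379]
tool_rot: [-2.857, 1.567, 0.382]
force: [1.9, -3.1, -0.3]
grip_width: 0.0513
[ 1.89170769 -3.09219002 -0.28703984] [-0.53390249 -0.27088622  0.04480498] [-0.25  0.47 -0.06  2.06  0.04  0.61 -1.81]
q 0.04 w [-1.6 -0.2  0.1] t [0.0009 0.0023 0.0003]
q 0.01 w [ 0.1 -0.2  0.1] t [ 0.0009 -0.0004  0.0001]
q -0.02 w [ 1.8 -0.2  0.1] t [ 0.0009 -0.0031 -0.0001]
q -0.05 w [ 3.6 -0.2  0.1] t [ 0.0009 -0.0058 -0.0004]
q -0.08 w [ 5.3 -0.2  0.1] t [ 0.0009 -0.0085 -0.0008]
```

Near the stop now. Small steps until the force rises.

```bash
python3 -m creep '[{"wx":0,"wy":0,"wz":0,"tx":0,"ty":-0.001,"tz":0,"claw":0.4},{"wx":0,"wy":0,"wz":0,"tx":0,"ty":-0.001,"tz":0,"claw":0.4}]'
python3 -m creep '[{"wx":0,"wy":0,"wz":0,"tx":0,"ty":-0.001,"tz":0,"claw":0.4},{"wx":0,"wy":0,"wz":0,"tx":0,"ty":-0.001,"tz":0,"claw":0.4}]'
python3 -m creep '[{"wx":0,"wy":0,"wz":0,"tx":0,"ty":-0.001,"tz":0,"claw":0.4},{"wx":0,"wy":0,"wz":0,"tx":0,"ty":-0.001,"tz":0,"claw":0.4}]'
```

```text
clock: 11.2
position: [0.4782, 0.0842, 0.1381]
tool_rot: [-2.873, 1.567, 0.366]
force: [-0.3, -0.7, -0.4]
grip_width: 0.0513
clock: 11.4
position: [0.478, 0.0851, 0.1381]
tool_rot: [-2.882, 1.567, 0.358]
force: [-0.2, -2.3, -0.6]
grip_width: 0.0512
clock: 11.6
position: [0.4778, 0.0857, 0.1381]
tool_rot: [-2.97, 1.567, 0.269]
force: [1.1, -5.0, 0.6]
grip_width: 0.051
```

```bash
python3 -m creep '[{"wx":0,"wy":0,"wz":0,"tx":0,"ty":-0.001,"tz":0,"claw":0.4},{"wx":0,"wy":0,"wz":0,"tx":0,"ty":-0.001,"tz":0,"claw":0.4}]'
python3 -m creep '[{"wx":0,"wy":0,"wz":0,"tx":0,"ty":-0.001,"tz":0,"claw":0.4},{"wx":0,"wy":0,"wz":0,"tx":0,"ty":-0.001,"tz":0,"claw":0.4}]'
python3 -c "
from h import *
im=bot.grab_frame('scene');crop('t',im,270,160,390,270,6,'pics/sc6.png')"
```

```text
clock: 11.8
position: [0.4778, 0.0859, 0.1381]
tool_rot: [3.085, 1.567, 0.041]
force: [0.9, -7.8, 0.3]
grip_width: 0.0512
clock: 12.0
position: [0.4778, 0.0859, 0.1381]
tool_rot: [2.827, 1.567, -0.218]
force: [2.1, -8.2, -0.3]
grip_width: 0.0509
```

View pics/sc6.png

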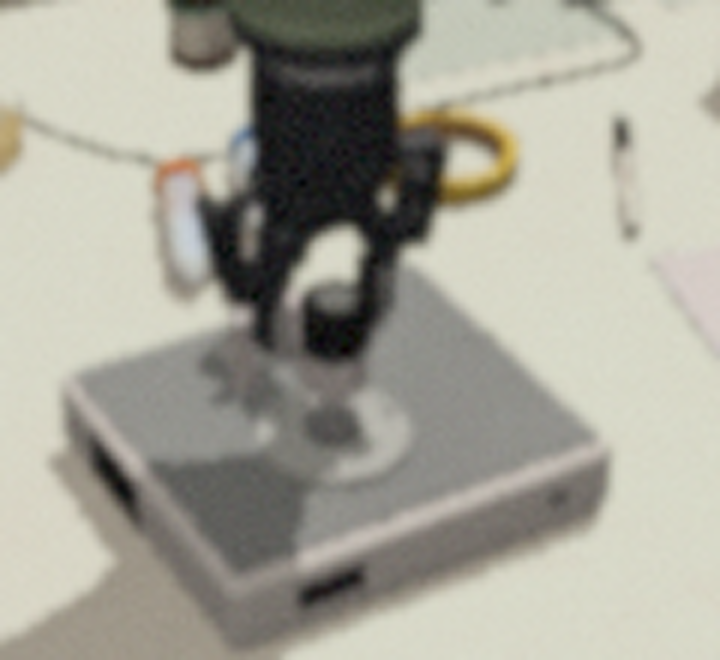

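The arm is against its stop. The finger stopped at y=0.0859 with 8 N, which puts the knob axis at y≈0.079, over the disc. I'll recentre, rise and rewind the wrist.

```bash
python3 -m creep '[{"wx":0,"wy":0,"wz":0,"tx":0,"ty":0.0065,"tz":0,"claw":0.27},{"wx":0,"wy":0,"wz":0,"tx":0,"ty":0.0065,"tz":0,"claw":0.27},{"wx":0,"wy":0,"wz":0,"tx":-0.03,"ty":0.0065,"tz":0,"claw":0.27},{"wx":0,"wy":0,"wz":0,"tx":-0.06,"ty":0.0065,"tz":0,"claw":0.27},{"wx":-8.5,"wy":0,"wz":0,"tx":-0.06,"ty":0.0065,"tz":0,"claw":0.27},{"wx":-17,"wy":0,"wz":0,"tx":-0.06,"ty":0.0065,"tz":0,"claw":0.27},{"wx":-25.5,"wy":0,"wz":0,"tx":-0.06,"ty":0.0065,"tz":0,"claw":0.27},{"wx":-34,"wy":0,"wz":0,"tx":-0.06,"ty":0.0065,"tz":0,"claw":0.27}]'
for i in 1 2; do python3 -m creep '[{"wx":-8.5,"wy":0,"wz":0,"tx":0,"ty":0,"tz":0,"claw":0.27},{"wx":-17,"wy":0,"wz":0,"tx":0,"ty":0,"tz":0,"claw":0.27},{"wx":-25.5,"wy":0,"wz":0,"tx":0,"ty":0,"tz":0,"claw":0.27},{"wx":-34,"wy":0,"wz":0,"tx":0,"ty":0,"tz":0,"claw":0.27},{"wx":-42.5,"wy":0,"wz":0,"tx":0,"ty":0,"tz":0,"claw":0.27},{"wx":-51,"wy":0,"wz":0,"tx":0,"ty":0,"tz":0,"claw":0.27},{"wx":-59.5,"wy":0,"wz":0,"tx":0,"ty":0,"tz":0,"claw":0.27},{"wx":-68,"wy":0,"wz":0,"tx":0,"ty":0,"tz":0,"claw":0.27}]'; done
python3 -c "
from h import *
go([.479,.0794,.19],-19)
im=bot.grab_frame('top');crop('t',im,265,180,365,280,6,'pics/top7.png')
im=bot.grab_frame('scene');crop('t',im,270,160,390,270,6,'pics/sc7.png')
"
```

```text
clock: 12.85
position: [0.4782, 0.0797, 0.1983]
tool_rot: [2.337, 1.567, -0.108]
force: [-0.9, 0.2, -0.8]
grip_width: 0.0624
clock: 13.65
position: [0.4782, 0.0799, 0.1984]
tool_rot: [1.23, 1.567, -0.022]
force: [0.2, -0.1, 0.2]
grip_width: 0.0624
clock: 14.45
position: [0.4782, 0.0801, 0.1985]
tool_rot: [0.114, 1.566, 0.054]
force: [-0.2, -0.0, 0.6]
grip_width: 0.0621
clock 14.45 pos [0.4782 0.0801 0.1985] F [-0.16 -0.02  0.59] M [-0.004 -0.004 -0.005] w 0.0621 q [ 0.3   0.46 -0.77  1.99  0.42  0.86  0.82]
jaw ang now 86.61 x axis [ 4.3e-03  2.0e-04 -1.0e+00] shift t [ 0.0085 -0.0006  0.0008]
turn w [105.61   0.15  -0.25]
turn w [-74.39   0.23   0.14]
```

View pics/sc7.png

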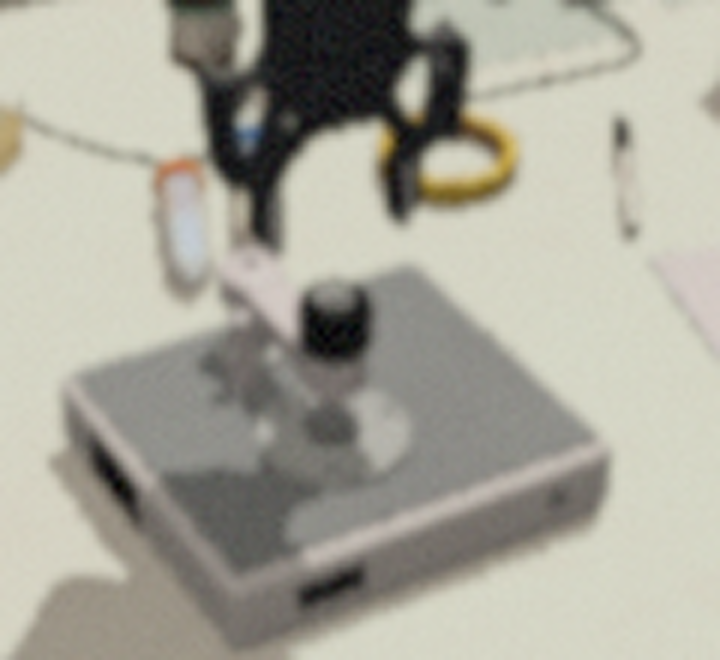

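The press arm sits over the disc at its stop, with the knob at crop (335,318) clear of the gripper. I'll rewind a little further.

```bash
python3 -m creep '[{"wx":-8.5,"wy":0,"wz":0,"tx":0,"ty":0,"tz":0,"claw":0.27},{"wx":-17,"wy":0,"wz":0,"tx":0,"ty":0,"tz":0,"claw":0.27},{"wx":-25.5,"wy":0,"wz":0,"tx":0,"ty":0,"tz":0,"claw":0.27},{"wx":-34,"wy":0,"wz":0,"tx":0,"ty":0,"tz":0,"claw":0.27},{"wx":-42.5,"wy":0,"wz":0,"tx":0,"ty":0,"tz":0,"claw":0.27},{"wx":-51,"wy":0,"wz":0,"tx":0,"ty":0,"tz":0,"claw":0.27}]'
python3 -c "
from h import *
go([.479,.0794,.137],140)"
```

```text
clock: 15.15
position: [0.4781, 0.08, 0.1983]
tool_rot: [-0.687, 1.567, 0.141]
force: [-0.1, 0.7, -0.2]
grip_width: 0.0626
clock 15.15 pos [0.4781 0.08   0.1983] F [-0.05  0.66 -0.24] M [0.025 0.023 0.051] w 0.0626 q [ 0.45  0.53 -0.98  1.98  0.56  0.92  1.58]
jaw ang now 137.46 x axis [ 3.9e-03  5.0e-04 -1.0e+00] shift t [ 0.0613 -0.0009 -0.    ]
turn w [-2.54  0.17  0.15]
turn w [177.46   0.23  -0.26]
```

```bash
python3 -m creep '[{"wx":0,"wy":0.2,"wz":0.1,"tx":0.02,"ty":-0.001,"tz":0,"claw":0.27},{"wx":0,"wy":0.2,"wz":0.1,"tx":0.04,"ty":-0.001,"tz":0,"claw":0.27},{"wx":0,"wy":0.2,"wz":0.1,"tx":0.055,"ty":-0.001,"tz":0,"claw":0.27},{"wx":0,"wy":0.2,"wz":0.1,"tx":0.061,"ty":-0.001,"tz":0,"claw":0.27},{"wx":0,"wy":0.2,"wz":0.1,"tx":0.061,"ty":-0.001,"tz":0,"claw":0.27}]'
python3 -m creep '[{"wx":0,"wy":0,"wz":0,"tx":0,"ty":0,"tz":0,"claw":0.5},{"wx":0,"wy":0,"wz":0,"tx":0,"ty":0,"tz":0,"claw":0.5},{"wx":0,"wy":0,"wz":0,"tx":0,"ty":0,"tz":0,"claw":0.7},{"wx":0,"wy":0,"wz":0,"tx":0,"ty":0,"tz":0,"claw":0.7}]' 40
python3 -c "
from h import *
go([.479,.0794,.137],140)"
```

```text
clock: 15.65
position: [0.4788, 0.0796, 0.137]
tool_rot: [-3.106, 1.57, -2.279]
force: [-0.5, -1.1, 0.0]
grip_width: 0.0623
clock: 16.05
position: [0.4795, 0.0793, 0.1378]
tool_rot: [-1.782, 1.569, -0.955]
force: [-0.3, -2.5, 9.2]
grip_width: 0.0361
clock 16.05 pos [0.4795 0.0793 0.1378] F [-0.26 -2.51  9.16] M [-0.505  0.015 -0.011] w 0.0361 q [ 0.38  0.62 -0.9   2.03  0.67  0.82  1.48]
jaw ang now 137.35 x axis [ 9.0e-04 -1.3e-03 -1.0e+00] shift t [ 0.0008  0.0004 -0.0003]
turn w [-2.65 -0.02  0.09]
turn w [1.7735e+02 1.4000e-01 3.0000e-02]
```

The jaws are closed on the knob. I'll start turning clockwise (+wx) well short of the earliest contact, and watch the moment.

```bash
cat > m.py <<'E'
from h import *
s=bot.observe();R=Ro.from_euler('xyz',s['tool_rot']).as_matrix()
print('t',round(s['clock'],2),'jaw',round(np.degrees(np.arctan2(R[1,1],R[0,1])),2),'M',s['moment'].round(3),'F',s['force'].round(1),'pos',s['position'].round(4),'q',s['qpos'].round(2),'tilt',R[:2,0].round(4))
E
python3 -m creep '[{"wx":0,"wy":0,"wz":0,"tx":0,"ty":0,"tz":0,"claw":0.75},{"wx":6,"wy":0,"wz":0,"tx":0,"ty":0,"tz":0,"claw":0.75},{"wx":12,"wy":0,"wz":0,"tx":0,"ty":0,"tz":0,"claw":0.75}]' 60; python3 m.py
python3 -m creep '[{"wx":6,"wy":0,"wz":0,"tx":0,"ty":0,"tz":0,"claw":0.75},{"wx":12,"wy":0,"wz":0,"tx":0,"ty":0,"tz":0,"claw":0.75},{"wx":18,"wy":0,"wz":0,"tx":0,"ty":0,"tz":0,"claw":0.75},{"wx":24,"wy":0,"wz":0,"tx":0,"ty":0,"tz":0,"claw":0.75}]' 60; python3 m.py
```

```text
clock: 16.35
position: [0.4796, 0.0792, 0.1382]
tool_rot: [-1.414, 1.569, -0.801]
force: [-1.2, -1.5, 0.7]
grip_width: 0.0356
t 16.35 jaw 125.11 M [-0.126  0.131  0.252] F [-1.2 -1.5  0.7] pos [0.4796 0.0792 0.1382] q [ 0.35  0.6  -0.85  2.03  0.63  0.8   1.3 ] tilt [ 0.0013 -0.0014]
clock: 16.75
position: [0.4797, 0.0789, 0.1383]
tool_rot: [-0.954, 1.569, -0.765]
force: [1.3, -1.3, -7.1]
grip_width: 0.0359
t 16.75 jaw 100.86 M [-0.252 -0.255  0.329] F [ 1.3 -1.3 -7.1] pos [0.4797 0.0789 0.1383] q [ 0.28  0.56 -0.74  2.03  0.56  0.76  0.95] tilt [ 0.0016 -0.0016]
```

```bash
for i in 1 2 3 4; do python3 -m creep '[{"wx":4,"wy":0,"wz":0,"tx":0,"ty":0,"tz":0,"claw":0.75},{"wx":8,"wy":0,"wz":0,"tx":0,"ty":0,"tz":0,"claw":0.75}]' 60 >/dev/null; python3 m.py; done
```

```text
t 16.95 jaw 92.68 M [ 0.055 -0.341  0.269] F [ 1.5 -0.8 -7.6] pos [0.4797 0.0789 0.1383] q [ 0.25  0.55 -0.71  2.03  0.53  0.75  0.83] tilt [ 0.0019 -0.0015]
t 17.15 jaw 84.51 M [ 0.016 -0.342  0.327] F [ 1.7 -0.4 -9.4] pos [0.4797 0.0788 0.1383] q [ 0.23  0.54 -0.67  2.03  0.51  0.73  0.71] tilt [ 0.002  -0.0015]
t 17.35 jaw 76.35 M [-0.012 -0.307  0.297] F [ 0.9  0.1 -8.7] pos [0.4797 0.0787 0.1383] q [ 0.2   0.53 -0.64  2.03  0.48  0.72  0.59] tilt [ 0.0021 -0.0013]
t 17.55 jaw 68.18 M [-0.041 -0.37   0.311] F [ 1.   0.1 -9.2] pos [0.4797 0.0785 0.1383] q [ 0.17  0.53 -0.6   2.04  0.45  0.71  0.47] tilt [ 0.0021 -0.0013]
```

```bash
for i in 1 2 3 4 5; do python3 -m creep '[{"wx":3,"wy":0,"wz":0,"tx":0,"ty":0,"tz":0,"claw":0.75},{"wx":6,"wy":0,"wz":0,"tx":0,"ty":0,"tz":0,"claw":0.75}]' 60 >/dev/null; python3 m.py; done
```

```text
t 17.75 jaw 62.05 M [ 0.006 -0.414  0.318] F [ 1.9  0.3 -8.7] pos [0.4796 0.0785 0.1383] q [ 0.15  0.52 -0.57  2.04  0.43  0.7   0.39] tilt [ 0.0021 -0.0012]
t 17.95 jaw 55.94 M [-0.016 -0.37   0.327] F [ 1.  -1.2 -9.4] pos [0.4796 0.0784 0.1383] q [ 0.13  0.51 -0.55  2.04  0.41  0.7   0.3 ] tilt [ 0.0022 -0.0011]
t 18.15 jaw 49.81 M [ 0.019 -0.363  0.289] F [ 1.6 -0.5 -7.6] pos [0.4796 0.0784 0.1383] q [ 0.11  0.51 -0.52  2.04  0.39  0.69  0.21] tilt [ 0.0022 -0.001 ]
t 18.35 jaw 43.69 M [-0.027 -0.312  0.242] F [ 0.7 -0.7 -8.3] pos [0.4795 0.0783 0.1383] q [ 0.09  0.5  -0.49  2.04  0.37  0.68  0.12] tilt [ 0.0023 -0.0009]
t 18.55 jaw 37.57 M [-0.031 -0.302  0.305] F [ 1.9 -0.2 -7.9] pos [0.4795 0.0783 0.1383] q [ 0.07  0.5  -0.47  2.04  0.35  0.68  0.03] tilt [ 0.0023 -0.0008]
```

```bash
for i in 1 2 3 4 5; do python3 -m creep '[{"wx":2,"wy":0,"wz":0,"tx":0,"ty":0,"tz":0,"claw":0.75},{"wx":4,"wy":0,"wz":0,"tx":0,"ty":0,"tz":0,"claw":0.75}]' 60 >/dev/null; python3 m.py; done
python3 - <<'E'
from h import *
im=bot.grab_frame('scene');crop('t',im,300,190,360,250,10,'pics/sc8.png')
E
```

```text
t 18.75 jaw 33.48 M [-0.08  -0.3    0.298] F [ 2.  -0.2 -7.6] pos [0.4795 0.0782 0.1383] q [ 0.06  0.5  -0.45  2.04  0.34  0.67 -0.03] tilt [ 0.0023 -0.0007]
t 18.95 jaw 29.34 M [-0.025 -0.259  0.333] F [ 1.2 -0.7 -7.4] pos [0.4794 0.0782 0.1383] q [ 0.05  0.49 -0.43  2.04  0.33  0.67 -0.08] tilt [ 0.0023 -0.0006]
t 19.15 jaw 25.19 M [-0.085 -0.211  0.334] F [ 1.1 -1.3 -7.4] pos [0.4794 0.0782 0.1383] q [ 0.03  0.49 -0.41  2.04  0.31  0.66 -0.14] tilt [ 0.0022 -0.0007]
t 19.35 jaw 21.03 M [-0.088 -0.177  0.343] F [-0.2 -0.4 -7.2] pos [0.4794 0.0782 0.1384] q [ 0.02  0.49 -0.39  2.04  0.3   0.66 -0.2 ] tilt [ 0.0022 -0.0007]
t 19.55 jaw 16.88 M [-0.114 -0.107  0.341] F [ 1.1 -0.4 -5.9] pos [0.4793 0.0782 0.1384] q [ 0.    0.49 -0.37  2.04  0.28  0.66 -0.26] tilt [ 0.0022 -0.0007]
```

View pics/sc8.png

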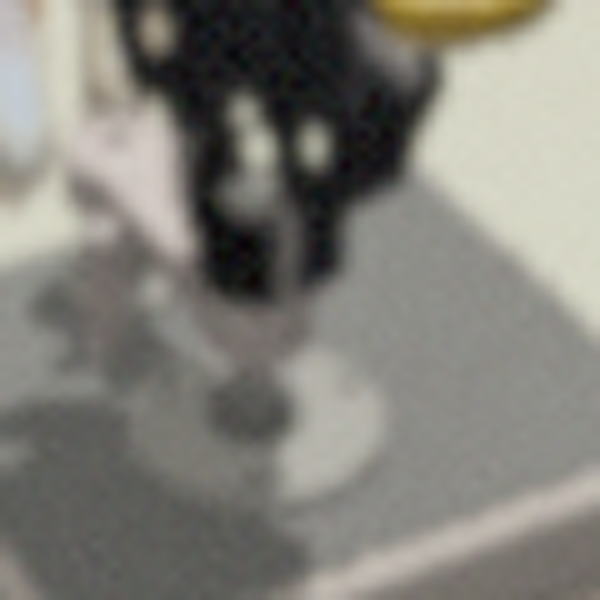

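The image shows the jaws still on the knob and the disc still under the anvil. The torque may be starting to rise, so I'm going finer.

```bash
for i in 1 2 3 4; do python3 -m creep '[{"wx":3,"wy":0,"wz":0,"tx":0,"ty":0,"tz":0,"claw":0.75},{"wx":3,"wy":0,"wz":0,"tx":0,"ty":0,"tz":0,"claw":0.75}]' 60 >/dev/null; python3 m.py; done
```

```text
t 19.8 jaw 13.68 M [-0.225 -0.112  0.024] F [ 1.2 -0.9 -6.5] pos [0.4793 0.0782 0.1384] q [-0.01  0.48 -0.36  2.05  0.27  0.65 -0.31] tilt [ 0.0021 -0.0009]
t 20.0 jaw 10.69 M [-0.199 -0.093  0.057] F [ 0.3 -0.8 -6.3] pos [0.4792 0.0782 0.1384] q [-0.02  0.48 -0.34  2.05  0.26  0.65 -0.35] tilt [ 0.0021 -0.001 ]
t 20.2 jaw 7.74 M [-0.176 -0.13   0.014] F [ 0.8 -1.  -6.3] pos [0.4792 0.0782 0.1385] q [-0.03  0.48 -0.33  2.05  0.25  0.65 -0.39] tilt [ 0.0021 -0.0011]
t 20.4 jaw 4.83 M [-0.218 -0.047  0.038] F [-0.  -1.1 -4.7] pos [0.4792 0.0782 0.1385] q [-0.04  0.48 -0.32  2.05  0.24  0.65 -0.43] tilt [ 0.0021 -0.0012]
```

I changed the row pattern to end at rest, so these readings aren't comparable with the moving ones. One small step in the earlier moving pattern will settle it.

```bash
for i in 1 2; do python3 -m creep '[{"wx":1.5,"wy":0,"wz":0,"tx":0,"ty":0,"tz":0,"claw":0.75},{"wx":3,"wy":0,"wz":0,"tx":0,"ty":0,"tz":0,"claw":0.75}]' 60 >/dev/null; python3 m.py; done
```

```text
t 20.6 jaw 1.82 M [-0.133  0.077  0.418] F [-0.6 -0.1 -4.4] pos [0.4792 0.0782 0.1385] q [-0.05  0.48 -0.3   2.05  0.23  0.65 -0.48] tilt [ 0.0021 -0.0011]
t 20.8 jaw -1.28 M [-0.14   0.147  0.402] F [-0.3 -0.7 -3.6] pos [0.4791 0.0781 0.1385] q [-0.06  0.48 -0.29  2.05  0.22  0.64 -0.52] tilt [ 0.0019 -0.0012]
```

```bash
for i in 1 2 3; do python3 -m creep '[{"wx":1.5,"wy":0,"wz":0,"tx":0,"ty":0,"tz":0,"claw":0.75},{"wx":3,"wy":0,"wz":0,"tx":0,"ty":0,"tz":0,"claw":0.75}]' 60 >/dev/null; python3 m.py; done
```

```text
t 21.0 jaw -4.4 M [-0.156  0.119  0.264] F [-0.5 -1.3 -4.2] pos [0.4791 0.0782 0.1385] q [-0.07  0.48 -0.27  2.05  0.21  0.64 -0.57] tilt [ 0.0019 -0.0012]
t 21.2 jaw -7.56 M [-0.108  0.144 -0.019] F [-0.5 -0.9 -4.2] pos [0.4791 0.0781 0.1385] q [-0.08  0.48 -0.26  2.05  0.2   0.64 -0.61] tilt [ 0.0018 -0.0012]
t 21.4 jaw -10.7 M [-0.037  0.242 -0.102] F [-1.2 -1.1 -3.8] pos [0.4791 0.0782 0.1385] q [-0.1   0.47 -0.24  2.05  0.19  0.64 -0.65] tilt [ 0.0018 -0.0012]
```

The torque peaked at 0.42 N m (jaw +2 to -1) and then fell to about 0, which is the first click starting. I'll continue carefully to complete it.

```bash
for i in 1 2 3; do python3 -m creep '[{"wx":1.5,"wy":0,"wz":0,"tx":0,"ty":0,"tz":0,"claw":0.75},{"wx":3,"wy":0,"wz":0,"tx":0,"ty":0,"tz":0,"claw":0.75}]' 60 >/dev/null; python3 m.py; done
```

```text
t 21.6 jaw -13.83 M [-0.106  0.215  0.172] F [-0.3 -1.3 -4.5] pos [0.479  0.0782 0.1385] q [-0.11  0.47 -0.23  2.05  0.18  0.63 -0.7 ] tilt [ 0.0017 -0.0012]
t 21.8 jaw -16.94 M [-0.106  0.234  0.387] F [-0.3 -0.8 -3.4] pos [0.479  0.0782 0.1385] q [-0.12  0.47 -0.22  2.05  0.17  0.63 -0.74] tilt [ 0.0016 -0.0013]
t 22.0 jaw -20.06 M [-0.112  0.276  0.408] F [-1.1 -0.9 -3.1] pos [0.479  0.0782 0.1385] q [-0.13  0.47 -0.2   2.05  0.16  0.63 -0.79] tilt [ 0.0017 -0.0013]
```

The torque climbed back to 0.41 N m one 18° period later, so one click is complete. I'll stop here, let go, rise and look.

```bash
python3 -m creep '[{"wx":0,"wy":0,"wz":0,"tx":0,"ty":0,"tz":0,"claw":0.6},{"wx":0,"wy":0,"wz":0,"tx":0,"ty":0,"tz":0,"claw":0.4},{"wx":0,"wy":0,"wz":0,"tx":0,"ty":0,"tz":0,"claw":0.27},{"wx":0,"wy":0,"wz":0,"tx":0,"ty":0,"tz":0,"claw":0.27}]'
python3 m.py
python3 -m creep '[{"wx":0,"wy":0,"wz":0,"tx":-0.03,"ty":0,"tz":0,"claw":0.27},{"wx":0,"wy":0,"wz":0,"tx":-0.07,"ty":0,"tz":0,"claw":0.27},{"wx":0,"wy":0,"wz":0,"tx":-0.1,"ty":0,"tz":0,"claw":0.27},{"wx":0,"wy":0,"wz":0,"tx":-0.1,"ty":0,"tz":0,"claw":0.27}]'
python3 -c "
from h import *
go([.479,-.12,.24])"
```

```text
clock: 22.4
position: [0.4792, 0.0783, 0.1387]
tool_rot: [1.47, 1.568, -0.451]
force: [0.5, 0.0, -0.3]
grip_width: 0.0624
t 22.4 jaw -20.06 M [ 0.068  0.003 -0.074] F [ 0.5  0.  -0.3] pos [0.4792 0.0783 0.1387] q [-0.13  0.47 -0.2   2.05  0.16  0.63 -0.79] tilt [ 0.0022 -0.0011]
clock: 22.8
position: [0.4806, 0.0788, 0.2423]
tool_rot: [1.956, 1.563, 0.034]
force: [0.9, -0.3, -0.6]
grip_width: 0.0624
clock 22.8 pos [0.4806 0.0788 0.2423] F [ 0.88 -0.26 -0.63] M [-0.01  -0.016 -0.038] w 0.0624 q [-0.1   0.31 -0.23  1.96  0.1   0.87 -0.73]
jaw ang now -20.08 x axis [ 8.1e-03  3.0e-04 -1.0e+00] shift t [0.0023 0.0667 0.1873]
```

```bash
python3 -m creep '[{"wx":0,"wy":0,"wz":0,"tx":0,"ty":0.017,"tz":0.045,"claw":0.27},{"wx":0,"wy":0,"wz":0,"tx":0,"ty":0.034,"tz":0.09,"claw":0.27},{"wx":0,"wy":0,"wz":0,"tx":0,"ty":0.05,"tz":0.135,"claw":0.27},{"wx":0,"wy":0,"wz":0,"tx":0,"ty":0.066,"tz":0.18,"claw":0.27},{"wx":0,"wy":0,"wz":0,"tx":0,"ty":0.066,"tz":0.187,"claw":0.27}]'
python3 - <<'E'
from h import *
im=bot.grab_frame('scene');crop('t',im,300,185,360,245,10,'pics/sc9.png')
im=bot.grab_frame('top');crop('t',im,270,190,350,260,7,'pics/top9.png');cv2.imwrite('pics/top9f.png',im)
E
```

```text
clock: 23.3
position: [0.4777, -0.125, 0.2419]
tool_rot: [1.746, 1.563, -0.182]
force: [-0.0, 1.2, 0.1]
grip_width: 0.0623
```

View pics/sc9.png

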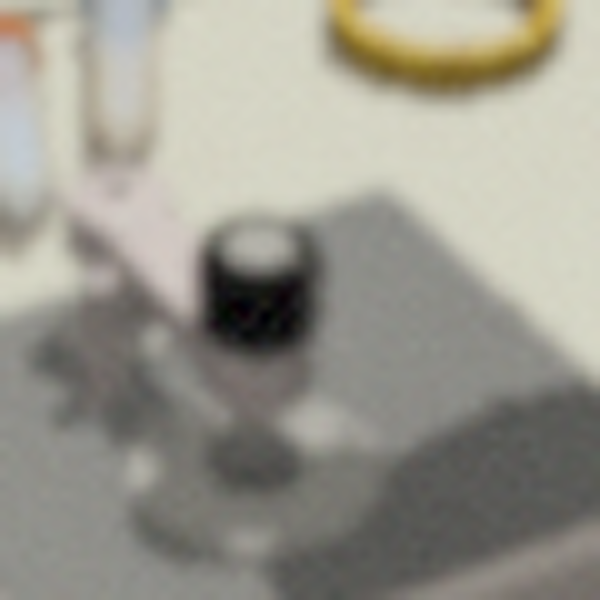

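View pics/top9.png

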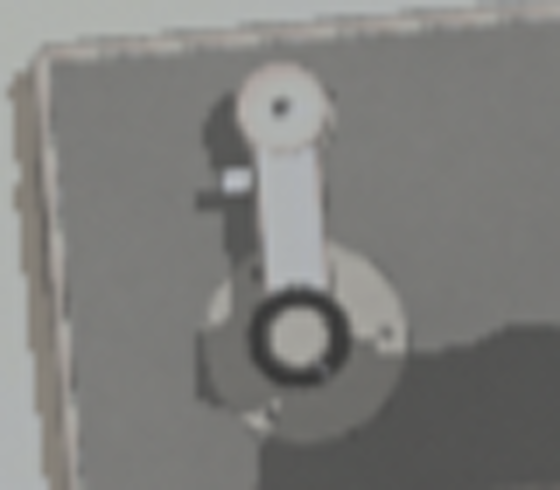

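The knob's white line is at crop (322,370), about 154° clockwise of where it would sit after the swing alone. The jaws turned 157°, so the knob followed them. The arm is at its stop and the disc is flat underneath. I'll check the other objects before handing in.

Run:
```python
from h import *
a=cv2.imread('pics/top0.png').astype(int);b=cv2.imread('pics/top9f.png').astype(int)
for n,(x0,y0,x1,y1) in dict(timer=(185,178,217,210),marker=(405,138,438,186),square=(436,201,456,221),bar=(431,236,449,264)).items():
    print(n,np.abs(a-b)[y0:y1,x0:x1].mean().round(1))
crop('t',b.astype(np.uint8),380,130,480,280,4,'pics/t10.png')
go([0,0,0])
```

```text
timer 9.1
marker 9.1
square 32.0
bar 54.2
clock 23.4 pos [ 0.478  -0.1209  0.2419] F [ 0.61  0.39 -0.65] M [-0.002  0.031  0.028] w 0.0628 q [ 0.25  0.32 -0.15  1.95  0.06  0.87 -0.28]
jaw ang now -20.24 x axis [ 7.5e-03  1.0e-04 -1.0e+00] shift t [ 0.2383 -0.492   0.0526]
```

View pics/t10.png

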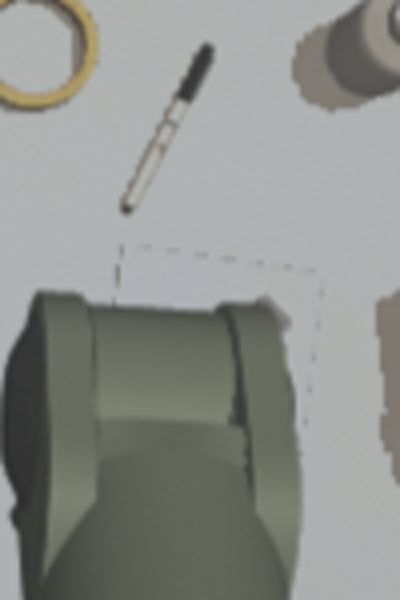

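The marker and timer are unchanged. The arm hides most of the square and all of the bar in this view, but no contact was felt near them. Handing in.

```bash
python3 -c "
from workcell import bot
print(bot.job_done())"
```

```text
the job is handed in; nothing more can be done
None
```

The disc is clamped in the press: it lies flat over the crystal, the arm is against its stop, and I stopped after one click of the clutch. I then let go, backed the robot clear and handed in at about 23 s of the 67 s allowed.

- **Disc:** it touched the plate at the expected height, and the camera put its centre about 1.5 mm from the plate's centre (limit 6 mm).
- **Press arm:** the push took about 3 N, then stopped dead at 8 N. The later pictures show the arm over the disc.
- **Clutch:** the torque climbed from 0.30 to 0.42 N m, fell to about zero, and rose again to 0.41 N m. The two peaks were about 18° apart, so that is one click. The knob's white line moved about 154° while the jaws turned 157°, so the grip did not slip.

**What I could not confirm:**
- Four torque readings just before the first peak were taken at rest and can't be compared with the others. An earlier click there is unlikely, but the true count could be two.
- The collar's line and the clamping force could not be seen, so the slip angle and the 25 N are inferred from the torque.
- In the last picture the arm hid the bar and most of the square plate. No contact was felt near them; the timer and marker looked unmoved.

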